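# File the check card under the record board's clip

## Task

Take the steel cylinder key, which lies in the way, off the record board and lay it flat in the stainless dish without dropping it. Slide the white check card along the board under the sprung clip, letting the card's own edge lift the jaw (keep the gripper off the clip), until it is fully home against the stop, square and centred under the jaw, and leave it gripped there. Leave everything else where it is.

Things in the scene. Friction and masses are not known exactly. Their poses are not given: they have to be found in the camera images.
- board: Brown record board fixed to the bench, a plate 360 (its x) by 260 (its y) by 8 mm thick. Origin: centre of its underside, on the bench; z up, its top at z = 8 mm. The clip sits at its +x end (to the robot's right), so the card is slid in along +x. Gauge and sensor stand on it either side of the card's way, at least 84 mm from its x axis. It is slippery for the card (friction about 0.25).
- clip (a joint): Opening angle (rad) of the sprung steel jaw of the board's lever clip: 0 shut, grows as the lip rises, at most 0.6; about 0.07 with the card under it. The jaw is 160 mm wide (board y, centred), hinged 44 mm behind its lip. With its thumb lever it stands 38 mm above the board's top. The spring holds the lip down with about 4 N; sliding the card in takes up to about 10 N at the lead-in, 3 N after it.
- clip_lip (a point): Middle of the lower edge of the jaw's lip: 122 mm along board x when shut, 2 mm above the board's top. In front of the lip the jaw turns up by 38 degrees as a lead-in, reaching 13 mm towards -x, its underside there 11 mm above the board's top, so that a 5 mm plate slid along the board lifts the jaw.
- clip_stop (a point): Foot of the middle of the clip's stop, a steel flange 7 mm high and 150 mm wide on the board's top, 150 mm along board x (28 mm behind the lip). Its axes are the board's. Home: the card's leading long edge touches it, so that the card's centre is 97.5 mm along board x.
- card: White stiff plastic check card, 105 (its x) by 148 (its y) by 5 mm, about 0.09 kg, loose, lying on the board at the end away from the clip. Origin: centre of its underside; z up. At the start its x axis points within 0.45 rad of the board's x axis; a long edge goes in first. It is too wide to be gripped: push its rear edge, or press on its top and drag it.
- key: Flat steel cylinder key, 10 mm thick, about 0.11 kg, lying on the board between card and clip, roughly across the board. Origin: middle of its underside, near its centre of mass; x along its shank, z up. Shank 12 mm wide, from x = -31 to +18 mm; cross bar 36 mm (y) by 12 mm at x = -37 mm; round head of 30 mm diameter at x = +33 mm; 91 mm long in all.
- dish: Open rectangular stainless dish, 190 (its x) by 120 (its y) by 28 mm high, walls and floor 4 mm, fixed to the bench left or right of the board. Origin: centre of its underside; z up.
- gauge: Bystander on the board, at its +y side: round pressure gauge lying on its back, 40 mm diameter, 24 mm high, short brass stem along its x. Origin: centre of its underside.
- sensor: Bystander on the board, at its -y side: grey finger-clip sensor, 56 (its x) by 30 by 24 mm high. Origin: centre of its underside.
- carton: Bystander: cardboard carton, 150 (its x) by 110 by 65 mm high, on the side of the board opposite the dish. Origin: centre of its underside.
- tape: Bystander: roll of tape lying flat, 90 mm diameter, 19 mm high, on the bench at the near left. Origin: centre of its underside.
- tag: Bystander: small white plastic tag, 85 (its x) by 54 by 4 mm, on the bench at the near right; it is not the check card. Origin: centre of its underside.

How it is judged (in metres and radians):
At the end, for the whole second after the job is handed in: The card lies flat on the board under the jaw, its leading edge within 5 mm of the stop, its centre within 12 mm of the clip's middle, square to the board within 4 degrees, the jaw resting on it; the key lies flat (within 7 degrees) on the dish's floor; both are at rest (x of card in the frame of clip_stop between -0.0575 and -0.0495 m and y of card in the frame of clip_stop between -0.012 and 0.012 m and angle between the x axis of card and the x axis of board, either way round below 0.07 rad and angle between card's own z axis and vertical below 0.06 rad and value of joint clip between 0.05 and 0.16 rad and linear speed of each of card, key below 0.01 m/s and x of key in the frame of dish between -0.09 and 0.09 m and y of key in the frame of dish between -0.055 and 0.055 m and z of key in the frame of dish below 0.012 m and angle between key's own z axis and vertical below 0.12 rad); the robot touches nothing.
It fails at once if a bystander is moved by more than 15 mm (distance of any of sensor, gauge, carton, tape, tag from where it was at the start of the episode above 0.015 m).
It fails at once if the key is dropped or flung (moves faster than 1.2 m/s) (linear speed of key above 1.2 m/s).
It fails at once if the robot presses on the clip with more than 3 N (contact force between any of the fingers, the arm and clip above 3 N).
It also fails if it takes over 70 s, if anything falls off the work surface, if the arm or the gripper's body presses on something with over 40 N, if the wrist force passes 120 N, or if a joint passes its speed limit or range.

## Robot

A 6-joint arm with a two-finger parallel gripper is mounted at the origin on the work surface. World frame = base frame: x ahead of the robot, y to its left, z up, the work surface at z = 0. Lengths are in mm, angles in rad, forces in N, time in s.
With the tool pointing down it reaches from about 300 to 775 mm from the base axis. Payload 14.6 kg.
Tool frame: the origin (TCP) lies between the finger pads; the fingertips stand manip.finger_overhang ahead of it and the grasp point (between the pads) lies 2 mm behind it (manip.finger_overhang is the distance from the TCP to the fingertips, in mm); z points along the fingers, y is the direction in which the jaws open and shut (so a half turn about z gives the same grasp; the last joint's range is limited). The gripper opens to 94 mm and grips with 3 to 60 N. Pads are 16 mm wide; open, the fingers measure 119 mm over their backs; the gripper's body (75 mm by 177 mm) begins 78 mm behind the grasp point.
Start: joints at [-1.202, 0.3, 1.521, -0, 1.321, -0.067], TCP at [232.167, -498.586, 187.746] pointing down, gripper open.
Joint ranges: [-3.03, 3.03], [-0.79, 2.21], [0.23, 2.52], [-1.04, 4.18], [0, 3.07], [-2.55, 2.55]. Speed limits (rad/s): [2.22, 2.22, 2.57, 3.14, 3.14, 3.14].

## Interface

Orientations are given as [roll, pitch, yaw] about the fixed x, y, z axes, in that order (R = Rz(yaw) Ry(pitch) Rx(roll)).
In Python, from cell import manip gives the robot as it stands.
- The arm moves only by the tool drive_tool, never from a script. Its argument "steps" is a list of rows, each an object with "delta_pos": the shift along the world's x, y, z in mm, a list of three; "yaw": the turn about the world's z in rad; "hand": the finger opening in mm, from 0 to 94. A call has 1 to 5 rows; each row shifts and turns the commanded pose from where the row before left it; what a row does not reach is not made up. A row lasts 1/12 s, in which the tool goes at most 41.7 mm and 7.16 degrees, less where a joint would pass 70% of its speed; a pose out of reach is approached as far as the arm can. A call is refused whole if a number of a shift passes 41.7 or a number of a turn 0.125, either way. A call with a gripper value outside its range is refused whole. The fingers move at their own pace and stop on an object; "squeeze" is the grip in N (left out, the last holds). Time passes only in rows, so rows that do not move let the fingers close. It gives the time, the measured TCP pose, the force and the opening at its end, in the units of the state.
- manip.read_state(): the state, without advancing time (a new reading comes with each control period).
- manip.camera(name): name is "scene" or "top" or "wrist"; returns a dict with "frame" (400x640x3 uint8, red, green, blue), "range_z" (400x640 float32, mm along the optical axis (not along the pixel's ray), 0 where there is no reading), "intrinsics" (3x3 intrinsics, pixels), "position" and "attitude" of the camera in the world. Camera axes: x right, y down, z forward; pixel columns grow to the right and rows downward; lengths in mm; the calibration is good to about 2 mm. A picture is of the moment at which its call begins.
- manip.sign_off(): hands the job in, once; it reports no verdict.
The state is a dict: "clock": time; "joints": joint angles; "qd": joint speeds; "effort": joint torques, N m; "eef_pos": TCP position; "eef_rot": TCP orientation; "wrist_force": force on the tool from outside, world axes, zero at the start; "moment": the same for the moment, N m; "finger_gap": finger opening in mm.
Only numpy, scipy, OpenCV 4.12 (cv2) and the standard library are available. Lean on these libraries where they do the work, as an engineer would, in place of code of your own. Each camera call takes 0.05 s, during which the arm holds its last target.

## Working session

There is one attempt and no reset: what is moved stays moved. The work goes in short steps, Python scripts to look and compute and a tool call to move; the robot and the scene stay as the last step left them, time stands still between calls to the robot, and variables do not carry over. Pictures are saved under pics/ and viewed, and the job is handed in when it is done.

Besides the shell and the picture viewer there is one more tool, called after "Emit:" in YAML: its name, and indented under it one key for each argument. drive_tool: Moves the arm, as the interface text tells. Its arguments: {"type":"object","properties":{"steps":{"type":"array"},"squeeze":{"type":"number"}},"required":["steps"]}

```bash
ls; mkdir -p pics; cat > h.py <<'E'
from cell import manip
import numpy as np, cv2
def snap(n,f):
    c=manip.camera(n); np.savez('/tmp/%s.npz'%f,**c)
    cv2.imwrite('pics/%s.png'%f,cv2.cvtColor(c['frame'],cv2.COLOR_RGB2BGR)); return c
def load(f): return dict(np.load('/tmp/%s.npz'%f))
E
python3 - <<'E'
from h import *
for n in ['scene','top','wrist']:
    c=snap(n,n+'0'); print(n,c['intrinsics'],c['position'],c['attitude'])
s=manip.read_state(); print(s, manip.finger_overhang)
E
```

```text
pics
scene [[455.30150846   0.         315.66989743]
 [  0.         455.30150846 203.65871121]
 [  0.           0.           1.        ]] [1279.30619131 -144.88054886  937.57700197] [-2.4097601   0.01707201  1.35095557]
top [[429.04498871   0.         319.40046075]
 [  0.         429.04498871 201.91852021]
 [  0.           0.           1.        ]] [344.3362652  -14.2098343  998.77504636] [-2.97661219  0.03044335 -1.54641653]
wrist [[304.27572821   0.         315.14660214]
 [  0.         304.27572821 198.78308983]
 [  0.           0.           1.        ]] [ 302.53725598 -465.32650275  382.98788354] [ 2.87113236e+00 -5.77569142e-04 -1.13392693e+00]
{'clock': 0.15, 'joints': array([-1.20161796e+00,  3.00338977e-01,  1.52137008e+00,  1.46317209e-05,
        1.32068308e+00, -6.65982743e-02]), 'qd': array([-0.00043372, -0.00246341, -0.00185544, -0.00049824,  0.00213739,
       -0.00225611]), 'effort': array([ 6.89670960e-04, -5.31964624e+01, -3.52823389e+01,  7.07718520e-02,
        2.35605240e-02, -9.57973225e-05]), 'eef_pos': array([ 232.09926837, -498.42774607,  187.34807201]), 'eef_rot': array([-3.14079588e+00, -6.73471496e-05,  4.35772990e-01]), 'wrist_force': array([-0.43364558,  0.170464  ,  0.47062446]), 'moment': array([-0.04707084, -0.01257869,  0.01171136]), 'finger_gap': 94.33353575415404} 17.0
```

View pics/top0.png

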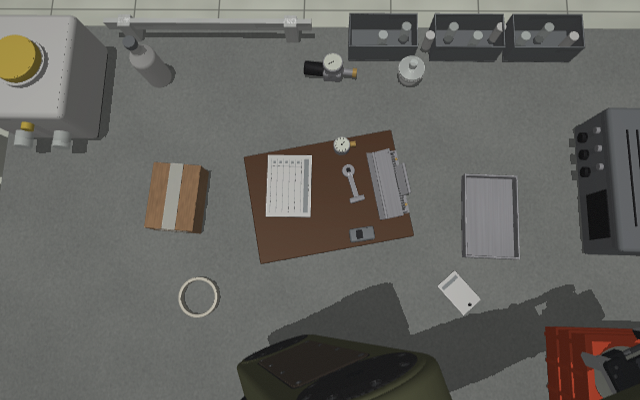

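View pics/scene0.png

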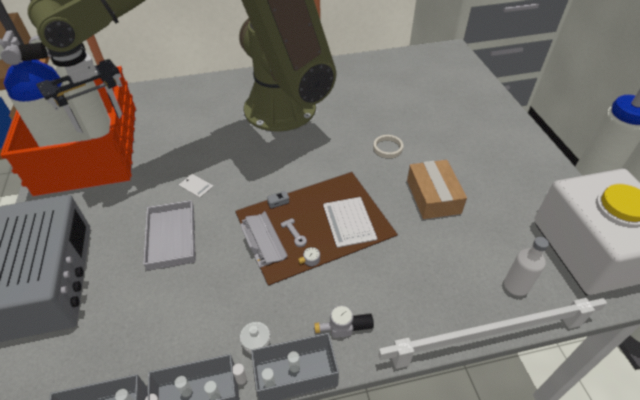

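```bash
cat >> h.py <<'E'
from scipy.spatial.transform import Rotation as Ro
def cam(c): return c['intrinsics'],Ro.from_euler('xyz',c['attitude']).as_matrix(),c['position']
def atz(c,u,v,z):
    K,R,p=cam(c); d=R@np.linalg.solve(K,[u,v,1.0]); return p+d*(z-p[2])/d[2]
def depthpt(c,u,v):
    K,R,p=cam(c); return p+R@(np.linalg.solve(K,[u,v,1.0])*c['range_z'][int(round(v)),int(round(u))])
def proj(c,P):
    K,R,p=cam(c); q=K@(R.T@(np.atleast_2d(P)-p).T); return (q[:2]/q[2]).T
def crop(f,x,y,w,h,s,o):
    im=cv2.imread('pics/%s.png'%f)[y:y+h,x:x+w]
    cv2.imwrite('pics/%s.png'%o,cv2.resize(im,None,fx=s,fy=s,interpolation=cv2.INTER_CUBIC))
E
python3 - <<'E'
from h import *
c=load('top0')
for u,v in [(200,250),(280,230),(490,215),(290,185),(320,320)]: print(u,v,depthpt(c,u,v).round(1))
crop('top0',235,120,190,150,4,'t0a'); crop('top0',435,160,110,160,3.7,'t0b')
E
```

```text
200 250 [390.7 297.1  -1.4]
280 230 [440.3 109.5  11.6]
490 215 [ 486.1 -374.7    5.2]
290 185 [344.3 -14.2 998.8]
320 320 [240.2  12.2   4.2]
```

View pics/t0a.png

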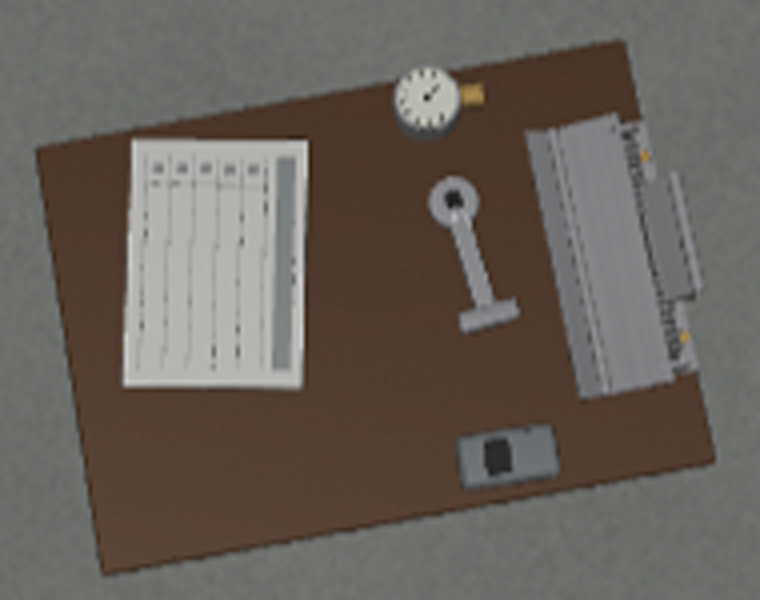

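View pics/t0b.png

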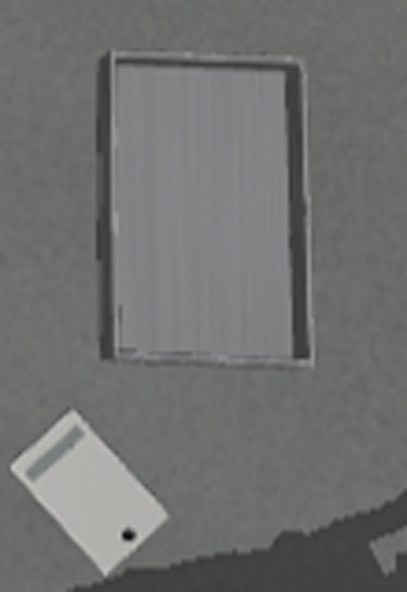

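```bash
python3 - <<'E'
from h import *
c=load('top0')
def P(x,y,z,s=4,ox=235,oy=120): return atz(c,(x+.5)/s-.5+ox,(y+.5)/s-.5+oy,z)
B=np.array([P(*q,8) for q in [(37,149),(624,40),(715,462),(105,575)]])
def rect(B,n):
    print(n,B[:,:2].round(1).tolist(),'sides',[round(np.linalg.norm(B[i]-B[(i+1)%4]),1) for i in range(4)],'c',B.mean(0).round(1))
rect(B,'board')
bx=(B[1]-B[0]+B[2]-B[3])[:2]; yb=np.arctan2(bx[1],bx[0]); print('yaw board',yb)
R=np.array([[np.cos(yb),-np.sin(yb)],[np.sin(yb),np.cos(yb)]]); o=B.mean(0)[:2]
C=np.array([P(*q,13) for q in [(132,140),(308,141),(302,388),(123,387)]]); rect(C,'card')
cx=(C[1]-C[0]+C[2]-C[3])[:2]; print('card yaw',np.arctan2(cx[1],cx[0]),'in board',(C.mean(0)[:2]-o)@R)
h=P(454,200,18);b=P(489,315,18); print('key',h,b,np.linalg.norm(h-b), 'inboard',(h[:2]-o)@R,(b[:2]-o)@R)
lip=[P(*q,19) for q in [(526,132),(580,398)]]; print('leadin edge inboard',[((l[:2]-o)@R) for l in lip])
D=np.array([P(*q,28,3.7,435,160) for q in [(110,52),(302,60),(314,366),(112,358)]]); rect(D,'dish')
for n,q,z in [('gauge',(427,98),24),('sensor',(510,455),24)]: p=P(*q,8+z);print(n,p,(p[:2]-o)@R)
E
```

```text
board [[614.5, 203.7], [687.5, -146.5], [435.5, -197.8], [362.9, 151.0]] sides [np.float64(357.8), np.float64(257.2), np.float64(356.3), np.float64(257.1)] c [525.1   2.6   8. ]
yaw board -1.365543739669313
card [[619.6, 146.0], [620.6, 41.0], [472.8, 40.5], [471.2, 144.7]] sides [np.float64(105.0), np.float64(147.9), np.float64(104.2), np.float64(148.3)] c [546.1  93.1  13. ]
card yaw -1.5584489908321635 in board [-84.29297419  38.96009816]
key [584.91132772 -45.82040068  18.        ] [516.91991661 -66.96099089  18.        ] 71.20222284697637 inboard [59.58042528 48.6895972 ] [ 66.41963251 -22.18340036]
leadin edge inboard [array([108.8725085 ,  80.85454722]), array([108.07514209, -79.31354421])]
dish [[577.4, -312.1], [574.3, -429.3], [386.7, -427.0], [388.7, -307.5]] sides [np.float64(117.3), np.float64(187.6), np.float64(119.6), np.float64(188.7)] c [ 481.8 -369.    28. ]
gauge [642.30751613 -28.82291708  32.        ] [ 54.63789943 108.34534571]
sensor [434.703605   -78.80255315  32.        ] [  61.2557624  -105.08743487]
```

Emit:
drive_tool:
  steps:
    - {"delta_pos": [23,31.6,0],"yaw": -0.03,"hand": 94}
    - {"delta_pos": [23,31.6,0],"yaw": -0.03,"hand": 60}
    - {"delta_pos": [23,31.6,0],"yaw": -0.03,"hand": 34}
    - {"delta_pos": [23,31.6,0],"yaw": -0.03,"hand": 34}
    - {"delta_pos": [23,31.6,0],"yaw": -0.015,"hand": 34}

```text
clock: 0.57
eef_pos: [347.8, -338.9, 187.6]
eef_rot: [-3.141, 0.0, 0.299]
wrist_force: [0.2, -0.0, -0.1]
finger_gap: 70.8
```

Emit:
drive_tool:
  steps:
    - {"delta_pos": [23,31.6,0],"yaw": 0,"hand": 34}
    - {"delta_pos": [23,31.6,0],"yaw": 0,"hand": 34}
    - {"delta_pos": [23,31.6,0],"yaw": 0,"hand": 34}
    - {"delta_pos": [23,31.6,0],"yaw": 0,"hand": 34}
    - {"delta_pos": [23,31.6,0],"yaw": 0,"hand": 34}

```text
clock: 0.98
eef_pos: [462.9, -180.7, 187.8]
eef_rot: [3.142, -0.0, 0.301]
wrist_force: [0.8, -0.8, 0.5]
finger_gap: 37.4
```

Emit:
drive_tool:
  steps:
    - {"delta_pos": [23,31.6,0],"yaw": 0,"hand": 34}
    - {"delta_pos": [23,31.6,0],"yaw": 0,"hand": 34}
    - {"delta_pos": [23,31.6,0],"yaw": 0,"hand": 34}
    - {"delta_pos": [22,31.6,0],"yaw": 0,"hand": 34}
    - {"delta_pos": [0,0,0],"yaw": 0,"hand": 34}

```text
clock: 1.4
eef_pos: [555.3, -51.4, 187.1]
eef_rot: [-3.141, -0.0, 0.305]
wrist_force: [0.2, 0.3, -0.3]
finger_gap: 34.2
```

```bash
python3 - <<'E'
from h import *
c=snap('wrist','w1'); s=manip.read_state(); print(s['clock'],s['eef_pos'],s['eef_rot'])
# predicted key outline
o=np.array([553.4,-55.6]);print(proj(c,[[*o,18],[584.9,-45.8,18],[516.9,-67,18]]))
E
```

```text
1.45 [554.02422759 -53.63351921 187.04331274] [-3.14098409e+00  7.80306264e-04  3.04669078e-01]
[[317.88150801 182.87004641]
 [318.07291679 155.93893928]
 [317.70432249 212.53858406]]
```

View pics/w1.png

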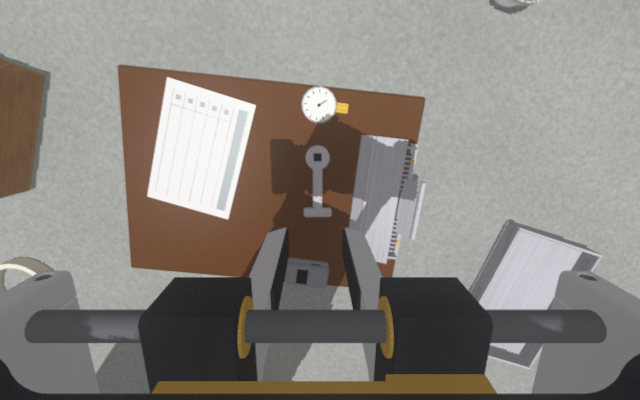

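Emit:
drive_tool:
  steps:
    - {"delta_pos": [0,0,-40],"yaw": 0,"hand": 34}
    - {"delta_pos": [0,0,-40],"yaw": 0,"hand": 34}
    - {"delta_pos": [0,0,-40],"yaw": 0,"hand": 34}
    - {"delta_pos": [0,0,-20],"yaw": 0,"hand": 34}
    - {"delta_pos": [0,0,0],"yaw": 0,"hand": 34}

```text
clock: 1.87
eef_pos: [550.1, -56.6, 43.2]
eef_rot: [-3.138, 0.007, 0.3]
wrist_force: [-0.0, -1.1, -0.8]
finger_gap: 34.1
```

```bash
python3 - <<'E'
from h import *
c=snap('wrist','w2'); s=manip.read_state(); print(s['clock'],s['eef_pos'],s['eef_rot'])
E
```

```text
1.9167 [551.74921385 -56.79674899  46.31292331] [-3.13988016  0.00357008  0.29998037]
```

View pics/w2.png

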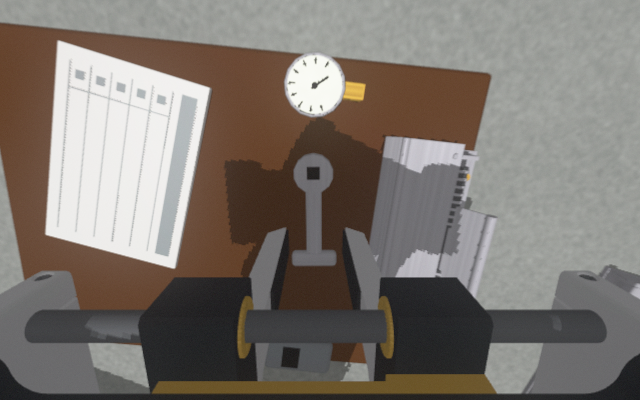

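Emit:
drive_tool:
  steps:
    - {"delta_pos": [0,0,-8],"yaw": 0,"hand": 34}
    - {"delta_pos": [0,0,-7],"yaw": 0,"hand": 34}
    - {"delta_pos": [0,0,-5],"yaw": 0,"hand": 34}
    - {"delta_pos": [0,0,0],"yaw": 0,"hand": 34}
    - {"delta_pos": [0,0,0],"yaw": 0,"hand": 34}

```text
clock: 2.33
eef_pos: [553.3, -56.2, 28.1]
eef_rot: [3.141, -0.0, 0.301]
wrist_force: [0.2, 0.3, -0.2]
finger_gap: 34.0
```

Emit:
drive_tool:
  steps:
    - {"delta_pos": [0,0,0],"yaw": 0,"hand": 20}
    - {"delta_pos": [0,0,0],"yaw": 0,"hand": 5}
    - {"delta_pos": [0,0,0],"yaw": 0,"hand": 5}
    - {"delta_pos": [0,0,0],"yaw": 0,"hand": 5}
    - {"delta_pos": [0,0,0],"yaw": 0,"hand": 5}
  squeeze: 30

```text
clock: 2.75
eef_pos: [553.2, -56.2, 27.9]
eef_rot: [3.142, -0.0, 0.301]
wrist_force: [-1.4, 0.2, 0.7]
finger_gap: 5.9
```

```bash
python3 - <<'E'
from h import *
c=snap('wrist','w3'); s=manip.read_state(); print(s['clock'],s['eef_pos'],s['finger_gap'],s['wrist_force'])
snap('scene','s3'); crop('scene3' if 0 else 's3',220,160,200,140,4,'s3a')
E
```

```text
2.8 [553.19706209 -56.17091961  27.83353006] 5.647986805494653 [-0.05187744  0.10723934  0.38563622]
```

View pics/w3.png

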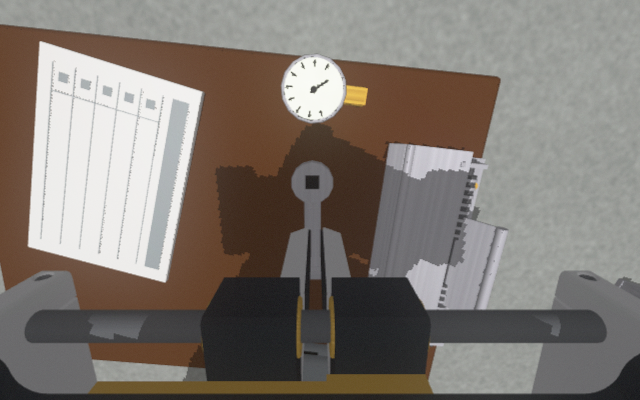

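View pics/s3a.png

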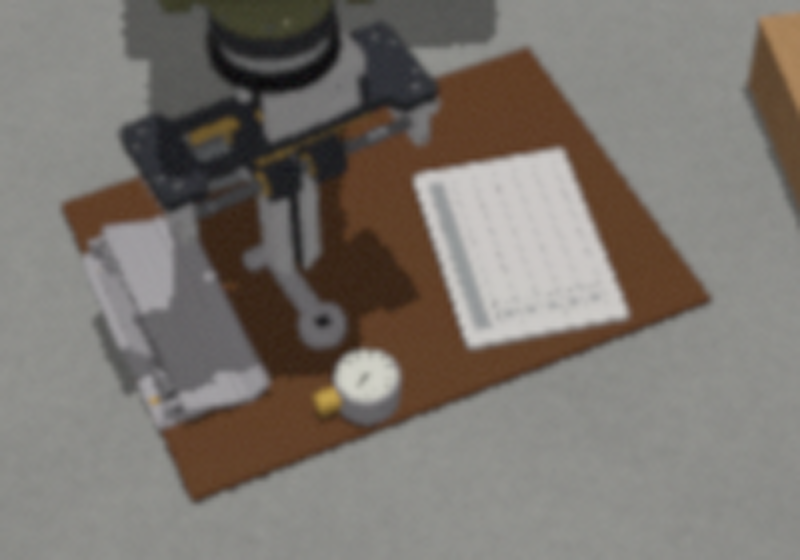

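```bash
python3 - <<'E'
from h import *
c=load('w3')
for u,v in [(322,183),(312,205),(312,222),(250,220),(300,240),(330,240),(300,260),(315,240),(315,225)]: print(u,v,depthpt(c,u,v).round(1))
print(proj(c,[[553.2,-56.2,11],[553.2,-56.2,18],[553.2,-56.2,28]]))
c=load('top0')
for u,v in [(346,162),(350.5,175),(352,183),(340,190),(300,180)]: print(depthpt(c,u,v).round(1))
crop('w3',220,150,200,180,4,'w3a')
E
```

```text
322 183 [585.  -51.3  16.6]
312 205 [567.8 -49.3  16.9]
312 222 [555.2 -53.2  15.8]
250 220 [539.4  -8.9   6.1]
300 240 [560.2 -45.   65.5]
330 240 [564.9 -61.2  64.7]
300 260 [560.2 -46.2  89.1]
315 240 [542.6 -59.4  16.4]
315 225 [553.6 -56.   15.6]
[[315.15898075 223.33917692]
 [315.17661897 226.69234704]
 [315.20378906 231.85760179]]
[605.2 -40.8  10.7]
[571.9 -51.5  18.8]
[552.4 -55.1  21.1]
[537.3 -27.7  10.9]
[559.3  66.8  12.1]
```

View pics/w3a.png

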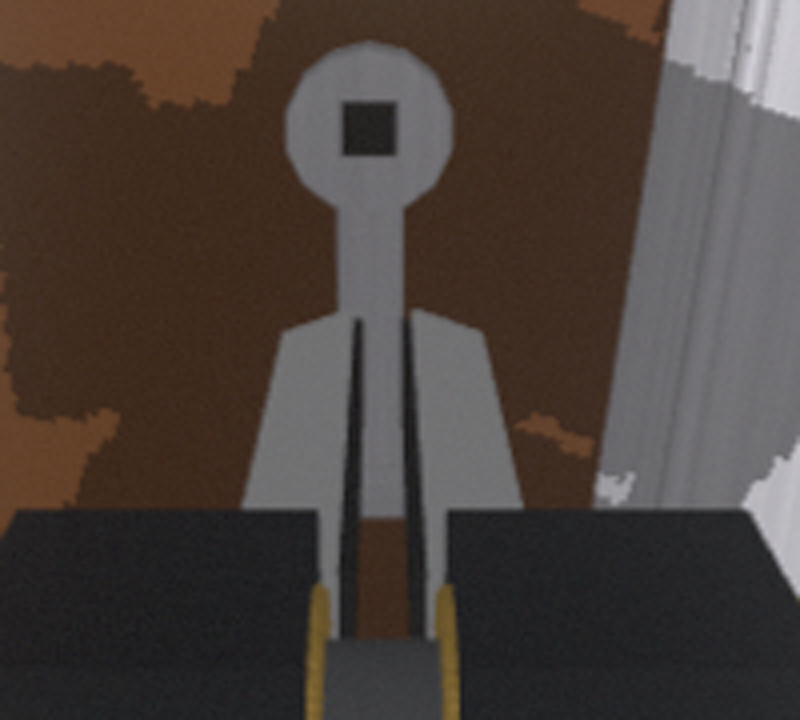

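```bash
python3 - <<'E'
from h import *
c=load('w3')
R=Ro.from_euler('xyz',[3.1416,0,.301]).as_matrix(); t=np.array([553.2,-56.2,27.8])
for z in (17,10,0,-10,-30): 
  for g in (2.8,6):
    print(z,g,proj(c,[t+R@[8,s*g,z] for s in(1,-1)]).round(1).tolist(), proj(c,[t+R@[-8,s*g,z] for s in(1,-1)]).round(1).tolist())
c=load('w1')
R=Ro.from_euler('xyz',[3.1416,0,.3047]).as_matrix(); t=np.array([554,-53.6,187])
for z in (17,0): print(z,proj(c,[t+R@[8,s*17,z] for s in(1,-1)]).round(1).tolist(),proj(c,[t+R@[-8,s*17,z] for s in(1,-1)]).round(1).tolist())
E
crop() { :; }
python3 -c "
from h import *
crop('w1',220,200,200,130,4,'w1a')"
```

```text
17 2.8 [[319.0, 213.0], [311.4, 213.0]] [[318.9, 233.3], [311.4, 233.3]]
17 6 [[323.3, 213.0], [307.0, 213.0]] [[323.2, 233.3], [307.1, 233.3]]
10 2.8 [[319.1, 216.1], [311.3, 216.1]] [[319.0, 236.9], [311.3, 236.9]]
10 6 [[323.6, 216.1], [306.8, 216.1]] [[323.4, 236.9], [306.9, 236.9]]
0 2.8 [[319.3, 220.8], [311.1, 220.8]] [[319.2, 242.5], [311.2, 242.5]]
0 6 [[324.0, 220.8], [306.4, 220.8]] [[323.8, 242.5], [306.6, 242.5]]
-10 2.8 [[319.6, 226.0], [310.9, 226.0]] [[319.4, 248.6], [311.0, 248.6]]
-10 6 [[324.5, 226.0], [306.0, 226.0]] [[324.3, 248.6], [306.2, 248.6]]
-30 2.8 [[320.1, 238.0], [310.5, 238.0]] [[320.0, 262.8], [310.6, 262.8]]
-30 6 [[325.5, 238.0], [305.1, 238.0]] [[325.3, 262.8], [305.3, 262.8]]
17 [[340.6, 215.4], [294.4, 215.3]] [[340.1, 235.6], [294.8, 235.6]]
0 [[342.6, 223.3], [292.8, 223.3]] [[342.0, 245.0], [293.2, 244.9]]
```

View pics/w1a.png

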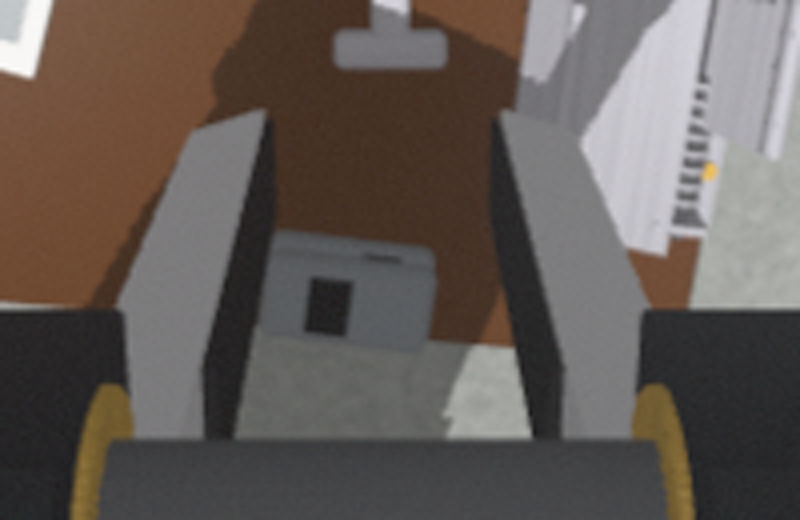

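```bash
python3 - <<'E'
from h import *
for f,t,y,cols in (('w3',[553.2,-56.2,27.8],.301,(304,307,326)),('w1',[554,-53.6,187],.3047,(283,346,350))):
  c=load(f); R=Ro.from_euler('xyz',[3.1416,0,y]).as_matrix()
  for u in cols:
    print(f,u)
    for v in range(222,262,4): print(v,(R.T@(depthpt(c,u,v)-t)).round(1))
E
```

```text
w3 304
222 [-0.5 -8.4 21.1]
226 [-3.3 -8.4 19.9]
230 [  9.6  -6.9 -21.2]
234 [  9.9  -6.7 -28.4]
238 [  9.8  -6.5 -34.4]
242 [ 10.   -6.3 -40.3]
246 [  9.8  -6.1 -45.3]
250 [  9.7  -5.9 -50. ]
254 [ 10.2  -5.8 -55.8]
258 [  9.6  -5.7 -59. ]
w3 307
222 [ 3.  -5.9 11.4]
226 [-0.1 -5.9 11.4]
230 [  9.5  -5.1 -21.1]
234 [  9.7  -4.9 -28.1]
238 [  9.8  -4.8 -34.3]
242 [  9.9  -4.6 -40.2]
246 [  9.9  -4.5 -45.5]
250 [  8.4  -4.5 -47.3]
254 [  8.   -4.4 -51.3]
258 [  8.2  -4.2 -56.3]
w3 326
222 [-0.9  8.2 22.3]
226 [-3.5  8.2 20.6]
230 [ 10.    6.5 -22.2]
234 [  9.8   6.3 -28.2]
238 [ 10.    6.1 -34.7]
242 [  9.8   5.9 -39.9]
246 [  9.9   5.7 -45.4]
250 [  9.5   5.5 -49.7]
254 [ 10.1   5.3 -55.6]
258 [  9.5   5.2 -58.9]
w1 283
222 [-56.3 -43.7 180.7]
226 [-62.  -43.9 180.8]
230 [ 11.7 -21.4 -22.1]
234 [ 11.3 -20.8 -27.5]
238 [ 11.9 -20.1 -35. ]
242 [ 10.1 -20.  -36.4]
246 [ 10.2 -19.4 -42.2]
250 [ 10.1 -18.9 -47. ]
254 [  8.8 -18.7 -49.2]
258 [  6.7 -18.7 -49.6]
w1 346
222 [-55.7  38.8 179.1]
226 [-61.2  38.9 179. ]
230 [ 11.4  17.2 -21. ]
234 [ 10.4  16.8 -25. ]
238 [  9.9  16.3 -30.2]
242 [ 10.6  15.6 -37.5]
246 [  8.9  15.4 -39.2]
250 [  6.6  15.5 -39.4]
254 [  4.7  15.4 -40.6]
258 [  3.2  15.3 -42.6]
w1 350
222 [-51.9  42.7 168.7]
226 [-57.1  42.8 168.3]
230 [ 11.9  19.4 -22.4]
234 [ 12.   18.7 -29.1]
238 [ 11.7  18.1 -34.4]
242 [ 11.7  17.5 -40. ]
246 [ 11.9  16.9 -45.7]
250 [ 10.6  16.6 -47.9]
254 [ 10.5  16.1 -52.5]
258 [  9.9  15.8 -55.9]
```

```bash
python3 - <<'E'
from h import *
c=load('s3')
t=np.array([553.2,-56.2,27.8])
for z in (11,18,28,40,48,58,70): 
  p=proj(c,[[553.2,-56.2,z]])[0]; print(z,p.round(1),((p-[220,160]+.5)*4-.5).round(0))
crop('s3',265,190,50,50,12,'s3b')
E
```

```text
11 [294. 234.] [298. 297.]
18 [293.9 232.3] [297. 291.]
28 [293.7 229.9] [296. 281.]
40 [293.4 226.9] [295. 269.]
48 [293.2 224.9] [294. 261.]
58 [293.  222.4] [294. 251.]
70 [292.8 219.3] [293. 239.]
```

View pics/s3b.png

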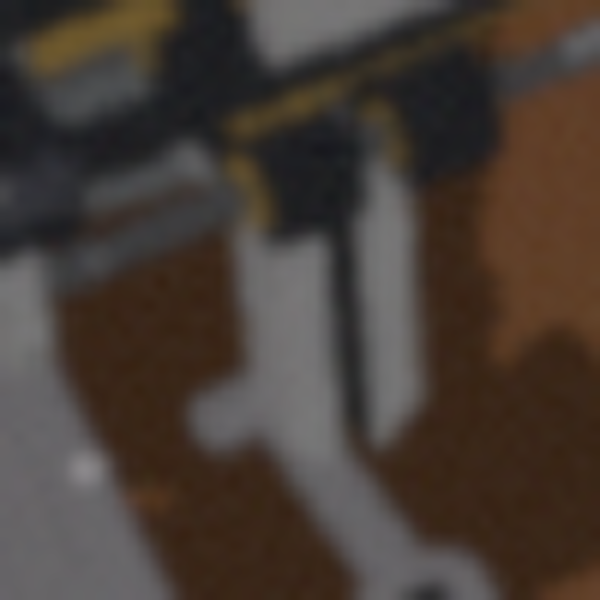

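The fingers closed on air. Both the wrist depth and the scene view put the tips at z ≈ 45, not the 11 that the stated overhang gives. I'll open them, lower in stages, and check the tips by camera and force instead of relying on the overhang number.

Emit:
drive_tool:
  steps:
    - {"delta_pos": [0,0,0],"yaw": 0,"hand": 34}
    - {"delta_pos": [0,0,0],"yaw": 0,"hand": 34}
    - {"delta_pos": [0,0,0],"yaw": 0,"hand": 34}
    - {"delta_pos": [0,0,0],"yaw": 0,"hand": 34}

```text
clock: 3.18
eef_pos: [553.2, -56.2, 27.7]
eef_rot: [3.142, -0.0, 0.301]
wrist_force: [-0.1, 1.1, -0.2]
finger_gap: 28.3
```

Emit:
drive_tool:
  steps:
    - {"delta_pos": [0,0,-5],"yaw": 0,"hand": 34}
    - {"delta_pos": [0,0,-5],"yaw": 0,"hand": 34}
    - {"delta_pos": [0,0,-5],"yaw": 0,"hand": 34}
    - {"delta_pos": [0,0,0],"yaw": 0,"hand": 34}
    - {"delta_pos": [0,0,0],"yaw": 0,"hand": 34}

```text
clock: 3.6
eef_pos: [552.9, -56.1, 12.2]
eef_rot: [-3.141, 0.001, 0.301]
wrist_force: [-0.2, 0.2, 0.1]
finger_gap: 34.1
```

```bash
python3 - <<'E'
from h import *
c=snap('wrist','w4'); s=manip.read_state(); print(s['clock'],s['eef_pos'],s['finger_gap'],s['wrist_force'])
t=s['eef_pos'];R=Ro.from_euler('xyz',s['eef_rot']).as_matrix()
for v in range(222,240,2): print(v,(R.T@(depthpt(c,348,v)-t)).round(1),(R.T@(depthpt(c,284,v)-t)).round(1))
snap('scene','s4');crop('s4',255,180,70,70,9,'s4b');crop('w4',220,150,200,130,4,'w4a')
E
```

```text
3.65 [553.1166744  -56.1757162   12.58210992] 33.92266840242039 [-0.08902846 -0.69315123 -0.74878513]
222 [ 4.6 23.   6.8] [  4.6 -22.1   6.8]
224 [ 3.8 22.9  5. ] [  3.6 -22.    5.5]
226 [ 2.  23.   5.7] [  1.6 -22.1   6.8]
228 [ 10.   20.1 -19. ] [  9.6 -19.5 -18. ]
230 [  9.7  19.9 -21.6] [  9.8 -19.1 -21.8]
232 [ 10.1  19.4 -25.9] [  9.8 -18.8 -25.1]
234 [  9.8  19.2 -28.3] [  9.8 -18.5 -28.4]
236 [  9.5  18.9 -30.8] [  8.8 -18.5 -28.9]
238 [  9.3  18.7 -33.1] [  7.6 -18.5 -29.2]
```

View pics/s4b.png

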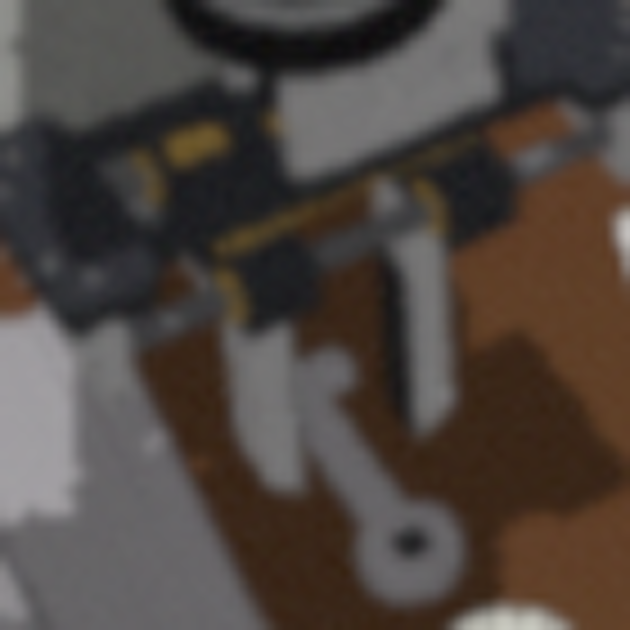

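View pics/w4a.png

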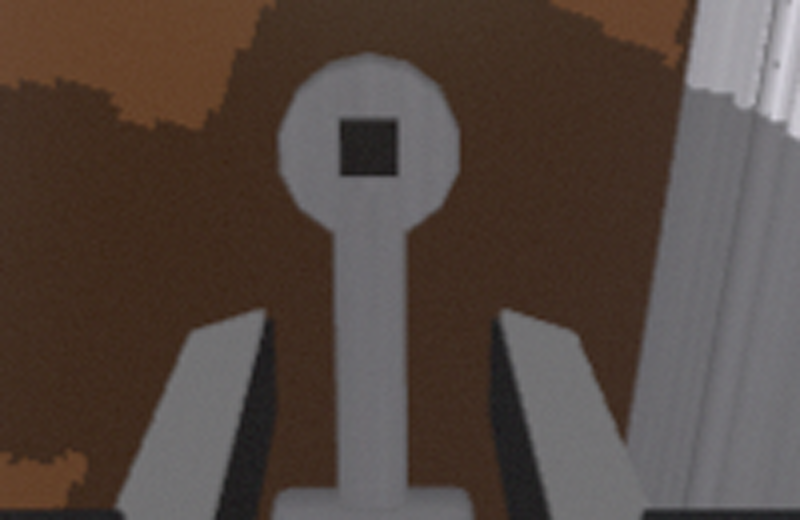

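Emit:
drive_tool:
  steps:
    - {"delta_pos": [0,0,-5],"yaw": 0,"hand": 34}
    - {"delta_pos": [0,0,-5],"yaw": 0,"hand": 34}
    - {"delta_pos": [0,0,-4],"yaw": 0,"hand": 34}
    - {"delta_pos": [0,0,-2],"yaw": 0,"hand": 34}
    - {"delta_pos": [0,0,0],"yaw": 0,"hand": 34}

```text
clock: 4.12
eef_pos: [552.8, -56.1, -4.0]
eef_rot: [-3.141, 0.001, 0.301]
wrist_force: [-0.5, 0.6, 0.3]
finger_gap: 34.1
```

Emit:
drive_tool:
  steps:
    - {"delta_pos": [0,0,-1],"yaw": 0,"hand": 34}
    - {"delta_pos": [0,0,-1],"yaw": 0,"hand": 34}
    - {"delta_pos": [0,0,0],"yaw": 0,"hand": 34}

```text
clock: 4.37
eef_pos: [553.1, -56.2, -5.3]
eef_rot: [-3.142, 0.0, 0.301]
wrist_force: [0.4, 0.2, -0.6]
finger_gap: 33.7
```

```bash
python3 - <<'E'
from h import *
c=snap('wrist','w5'); s=manip.read_state(); print(s['clock'],s['eef_pos'],s['finger_gap'],s['wrist_force'])
t=s['eef_pos'];R=Ro.from_euler('xyz',s['eef_rot']).as_matrix()
snap('scene','s5');crop('s5',255,180,70,70,9,'s5b')
E
```

```text
4.4167 [553.1618298  -56.17007683  -5.25900388] 34.26218762048109 [ 0.3910821  -0.20251967 -0.61347518]
```

View pics/s5b.png

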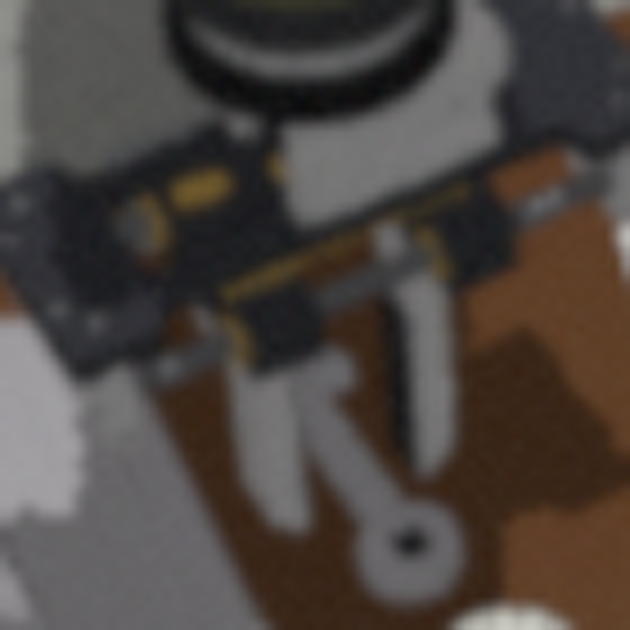

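Emit:
drive_tool:
  steps:
    - {"delta_pos": [0,0,0],"yaw": 0,"hand": 20}
    - {"delta_pos": [0,0,0],"yaw": 0,"hand": 5}
    - {"delta_pos": [0,0,0],"yaw": 0,"hand": 5}
    - {"delta_pos": [0,0,0],"yaw": 0,"hand": 5}
    - {"delta_pos": [0,0,0],"yaw": 0,"hand": 5}
  squeeze: 30

```text
clock: 4.88
eef_pos: [553.2, -56.2, -5.2]
eef_rot: [-3.142, -0.0, 0.301]
wrist_force: [-0.3, 0.4, 0.9]
finger_gap: 11.4
```

Gripped, at a gap of 11.4 ≈ 12 mm. I'll lift slowly and check.

Emit:
drive_tool:
  steps:
    - {"delta_pos": [0,0,5],"yaw": 0,"hand": 5}
    - {"delta_pos": [0,0,10],"yaw": 0,"hand": 5}
    - {"delta_pos": [0,0,15],"yaw": 0,"hand": 5}
    - {"delta_pos": [0,0,15],"yaw": 0,"hand": 5}
    - {"delta_pos": [0,0,0],"yaw": 0,"hand": 5}

```text
clock: 5.3
eef_pos: [554.8, -56.4, 43.2]
eef_rot: [3.139, -0.004, 0.301]
wrist_force: [0.6, -0.7, -0.6]
finger_gap: 11.6
```

```bash
python3 - <<'E'
from h import *
c=snap('wrist','w6'); s=manip.read_state(); print(s['clock'],s['eef_pos'],s['finger_gap'],s['wrist_force'])
t=s['eef_pos'];R=Ro.from_euler('xyz',s['eef_rot']).as_matrix()
for u,v in [(315,185),(315,200),(315,210),(305,192),(322,192)]: print((R.T@(depthpt(c,u,v)-t)).round(1))
snap('scene','s6');crop('s6',235,160,110,90,7,'s6b')
E
```

```text
5.35 [554.10812553 -56.35283906  41.50359827] 11.696348382770005 [ 0.3910642   0.2936552  -1.32760761]
[ 38.7   0.1 -24.3]
[ 29.3   0.1 -23. ]
[ 23.3   0.1 -24. ]
[ 34.2  -5.8 -23.3]
[ 34.4   4.2 -23.9]
```

View pics/w6.png

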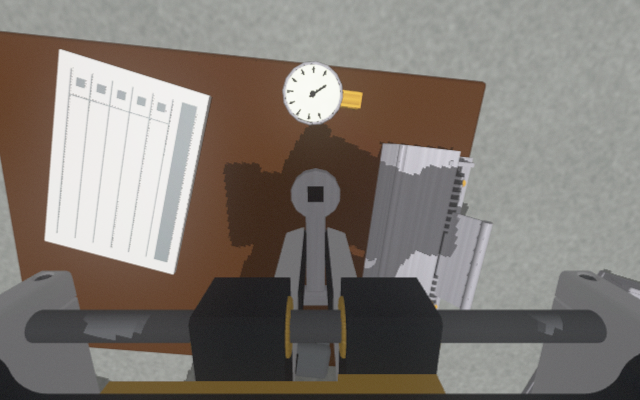

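View pics/s6b.png

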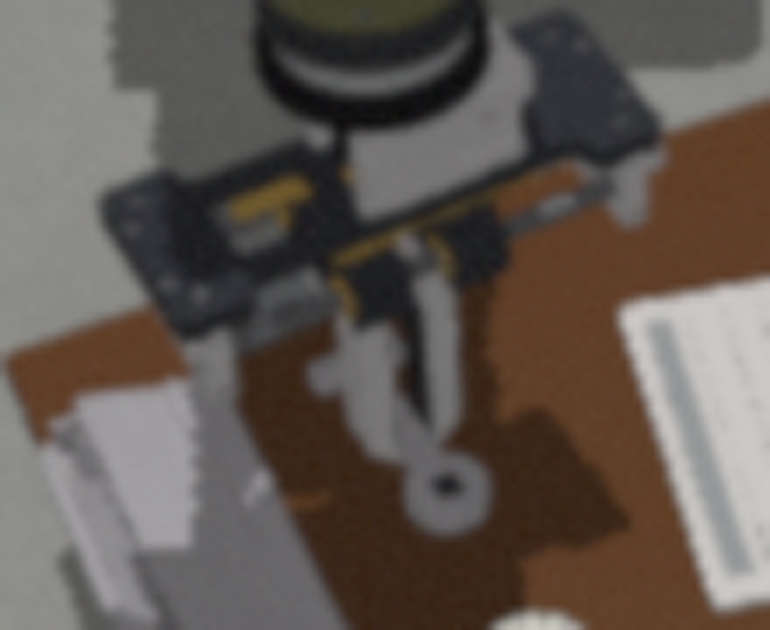

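Emit:
drive_tool:
  steps:
    - {"delta_pos": [0,0,25],"yaw": 0,"hand": 5}
    - {"delta_pos": [0,0,30],"yaw": 0,"hand": 5}
    - {"delta_pos": [-5,-20,5],"yaw": -0.025,"hand": 5}
    - {"delta_pos": [-7,-31,0],"yaw": -0.035,"hand": 5}
    - {"delta_pos": [-7,-31,0],"yaw": -0.035,"hand": 5}

```text
clock: 5.82
eef_pos: [533.8, -138.6, 99.5]
eef_rot: [-3.141, 0.0, 0.206]
wrist_force: [-0.2, -0.3, -0.8]
finger_gap: 11.2
```

Emit:
drive_tool:
  steps:
    - {"delta_pos": [-7,-31,0],"yaw": -0.035,"hand": 5}
    - {"delta_pos": [-7,-31,0],"yaw": -0.035,"hand": 5}
    - {"delta_pos": [-7,-31,0],"yaw": -0.035,"hand": 5}
    - {"delta_pos": [-7,-31,0],"yaw": -0.035,"hand": 5}
    - {"delta_pos": [-7,-31,0],"yaw": -0.035,"hand": 5}

```text
clock: 6.23
eef_pos: [498.2, -294.4, 98.7]
eef_rot: [-3.141, 0.001, 0.029]
wrist_force: [1.2, -0.7, -1.6]
finger_gap: 11.6
```

Emit:
drive_tool:
  steps:
    - {"delta_pos": [-7,-31,0],"yaw": -0.035,"hand": 5}
    - {"delta_pos": [-7,-31,0],"yaw": -0.02,"hand": 5}
    - {"delta_pos": [-4,-14,0],"yaw": 0,"hand": 5}
    - {"delta_pos": [0,0,0],"yaw": 0,"hand": 5}
    - {"delta_pos": [0,0,0],"yaw": 0,"hand": 5}

```text
clock: 6.65
eef_pos: [480.8, -368.9, 98.7]
eef_rot: [-3.14, 0.001, -0.025]
wrist_force: [0.0, 0.7, -1.7]
finger_gap: 11.4
```

```bash
python3 - <<'E'
from h import *
c=snap('wrist','w7'); s=manip.read_state(); print(s['clock'],s['eef_pos'],s['eef_rot'],s['finger_gap'],s['wrist_force'])
E
```

```text
6.7 [ 481.1510758  -368.25075063   99.03671182] [-3.14059440e+00  8.63178151e-04 -2.37265999e-02] 11.103250500472079 [-0.6621153   0.10275585 -1.24560091]
```

View pics/w7.png

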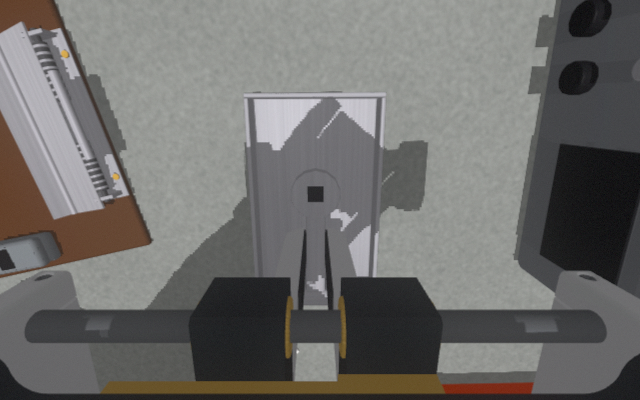

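Emit:
drive_tool:
  steps:
    - {"delta_pos": [0,0,-25],"yaw": 0,"hand": 5}
    - {"delta_pos": [0,0,-25],"yaw": 0,"hand": 5}
    - {"delta_pos": [0,0,-20],"yaw": 0,"hand": 5}
    - {"delta_pos": [0,0,-10],"yaw": 0,"hand": 5}
    - {"delta_pos": [0,0,-5],"yaw": 0,"hand": 5}

```text
clock: 7.12
eef_pos: [481.1, -367.6, 13.3]
eef_rot: [-3.14, 0.002, -0.023]
wrist_force: [0.1, 0.1, -0.6]
finger_gap: 11.2
```

Emit:
drive_tool:
  steps:
    - {"delta_pos": [0,0,-8],"yaw": 0,"hand": 5}
    - {"delta_pos": [0,0,-6],"yaw": 0,"hand": 5}
    - {"delta_pos": [0,0,-4],"yaw": 0,"hand": 5}
    - {"delta_pos": [0,0,0],"yaw": 0,"hand": 5}
    - {"delta_pos": [0,0,0],"yaw": 0,"hand": 5}

```text
clock: 7.53
eef_pos: [481.3, -369.3, -2.9]
eef_rot: [3.141, -0.0, -0.024]
wrist_force: [-0.3, -0.2, -1.8]
finger_gap: 11.3
```

Emit:
drive_tool:
  steps:
    - {"delta_pos": [0,0,-2],"yaw": 0,"hand": 5}
    - {"delta_pos": [0,0,-1.5],"yaw": 0,"hand": 5}
    - {"delta_pos": [0,0,0],"yaw": 0,"hand": 5}
    - {"delta_pos": [0,0,0],"yaw": 0,"hand": 5}

```text
clock: 7.87
eef_pos: [481.2, -369.2, -6.7]
eef_rot: [3.142, -0.0, -0.024]
wrist_force: [-0.6, -0.9, -1.0]
finger_gap: 11.1
```

Emit:
drive_tool:
  steps:
    - {"delta_pos": [0,0,-1],"yaw": 0,"hand": 5}
    - {"delta_pos": [0,0,-1],"yaw": 0,"hand": 5}
    - {"delta_pos": [0,0,0],"yaw": 0,"hand": 5}
    - {"delta_pos": [0,0,0],"yaw": 0,"hand": 5}

```text
clock: 8.2
eef_pos: [481.2, -369.1, -8.8]
eef_rot: [-3.141, 0.0, -0.024]
wrist_force: [0.2, 0.3, -1.2]
finger_gap: 11.1
```

Emit:
drive_tool:
  steps:
    - {"delta_pos": [0,0,-0.7],"yaw": 0,"hand": 5}
    - {"delta_pos": [0,0,0],"yaw": 0,"hand": 5}
    - {"delta_pos": [0,0,0],"yaw": 0,"hand": 5}

```text
clock: 8.45
eef_pos: [481.3, -369.3, -9.2]
eef_rot: [3.141, -0.0, -0.024]
wrist_force: [-1.2, 1.2, 3.1]
finger_gap: 11.9
```

Emit:
drive_tool:
  steps:
    - {"delta_pos": [0,0,0],"yaw": 0,"hand": 12}
    - {"delta_pos": [0,0,0],"yaw": 0,"hand": 16}
    - {"delta_pos": [0,0,0],"yaw": 0,"hand": 24}
    - {"delta_pos": [0,0,0],"yaw": 0,"hand": 30}
    - {"delta_pos": [0,0,0],"yaw": 0,"hand": 30}

```text
clock: 8.87
eef_pos: [481.2, -369.2, -9.6]
eef_rot: [-3.142, 0.0, -0.024]
wrist_force: [-0.2, 0.7, -0.6]
finger_gap: 29.4
```

Emit:
drive_tool:
  steps:
    - {"delta_pos": [0,0,10],"yaw": 0,"hand": 30}
    - {"delta_pos": [0,0,20],"yaw": 0,"hand": 30}
    - {"delta_pos": [0,0,30],"yaw": 0,"hand": 30}
    - {"delta_pos": [0,0,40],"yaw": 0,"hand": 30}
    - {"delta_pos": [0,0,40],"yaw": 0,"hand": 30}

```text
clock: 9.28
eef_pos: [480.7, -368.8, 132.5]
eef_rot: [-3.141, 0.001, -0.024]
wrist_force: [0.2, -1.2, 0.9]
finger_gap: 30.1
```

```bash
python3 - <<'E'
from h import *
c=snap('wrist','w8'); s=manip.read_state(); print(s['clock'],s['eef_pos'],s['eef_rot'],s['finger_gap'],s['wrist_force'])
E
```

```text
9.3333 [ 483.29118092 -370.96809625  141.71520962] [ 3.13452121 -0.00864852 -0.0241481 ] 29.951667216094283 [ 1.85944043 -1.01769017  6.77091603]
```

View pics/w8.png

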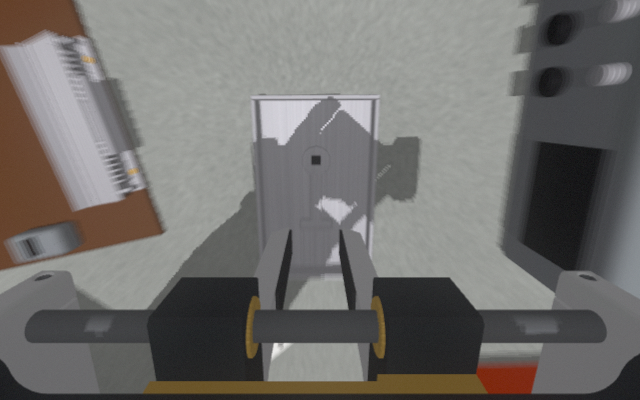

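```bash
python3 - <<'E'
from h import *
s=manip.read_state(); print(s['joints'],s['eef_rot'],s['eef_pos'])
E
```

```text
[-7.14799762e-01  4.62538632e-01  1.40699520e+00  6.13230210e-05
  1.26088753e+00  8.80156871e-01] [ 3.13452121 -0.00864852 -0.0241481 ] [ 483.29118092 -370.96809625  141.71520962]
```

Emit:
drive_tool:
  steps:
    - {"delta_pos": [4.5,33,0],"yaw": 0.115,"hand": 60}
    - {"delta_pos": [4.5,33,0],"yaw": 0.115,"hand": 60}
    - {"delta_pos": [4.5,33,0],"yaw": 0.115,"hand": 60}
    - {"delta_pos": [4.5,33,0],"yaw": 0.115,"hand": 60}
    - {"delta_pos": [4.5,33,0],"yaw": 0.115,"hand": 60}

```text
clock: 9.75
eef_pos: [503.6, -202.7, 131.2]
eef_rot: [3.141, -0.0, 0.556]
wrist_force: [0.4, -0.7, 0.4]
finger_gap: 58.6
```

Emit:
drive_tool:
  steps:
    - {"delta_pos": [4.5,33,0],"yaw": 0.115,"hand": 60}
    - {"delta_pos": [4.5,33,0],"yaw": 0.115,"hand": 60}
    - {"delta_pos": [4.5,33,0],"yaw": 0.115,"hand": 60}
    - {"delta_pos": [4.5,33,0],"yaw": 0.115,"hand": 60}
    - {"delta_pos": [4.5,33,0],"yaw": 0.115,"hand": 60}

```text
clock: 10.17
eef_pos: [526.2, -37.6, 131.3]
eef_rot: [3.141, -0.0, 1.131]
wrist_force: [0.3, -0.7, 0.1]
finger_gap: 59.6
```

Emit:
drive_tool:
  steps:
    - {"delta_pos": [4.5,33,0],"yaw": 0.115,"hand": 60}
    - {"delta_pos": [4.5,33,0],"yaw": 0.115,"hand": 60}
    - {"delta_pos": [4.5,33,0],"yaw": 0.115,"hand": 60}
    - {"delta_pos": [4.5,33,0],"yaw": 0.115,"hand": 60}
    - {"delta_pos": [0,0,0],"yaw": 0,"hand": 60}

```text
clock: 10.58
eef_pos: [544.4, 97.4, 131.1]
eef_rot: [3.141, -0.001, 1.597]
wrist_force: [-0.2, -0.5, -1.0]
finger_gap: 60.2
```

```bash
python3 - <<'E'
from h import *
c=snap('wrist','w9'); s=manip.read_state(); print(s['clock'],s['eef_pos'],s['eef_rot'],s['finger_gap'],s['wrist_force'],s['joints'])
C=[[619.6, 146.0], [620.6, 41.0], [472.8, 40.5], [471.2, 144.7]]
print(proj(c,[[*q,13] for q in C]).round(0).tolist())
E
```

```text
10.6333 [544.17308464  95.16046357 130.92724643] [ 3.14105756e+00 -1.81360216e-04  1.59046701e+00] 60.26792479118394 [ 0.31828595 -0.3774137  -0.02371382] [1.06749797e-01 3.57228129e-01 1.58208481e+00 1.43820202e-04
 1.20173087e+00 8.70273139e-02]
[[390.0, 146.0], [382.0, 241.0], [249.0, 238.0], [244.0, 143.0]]
```

View pics/w9.png

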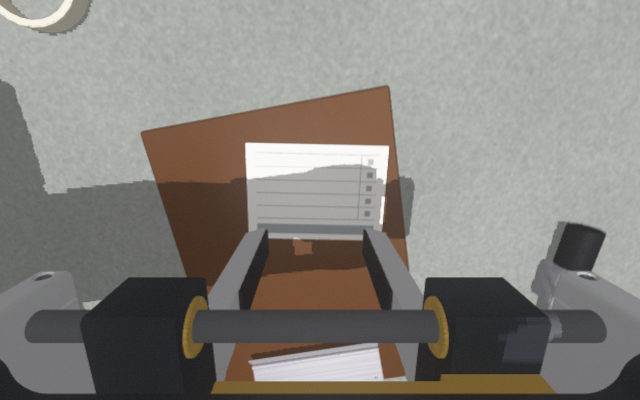

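Emit:
drive_tool:
  steps:
    - {"delta_pos": [2,-2,-40],"yaw": 0,"hand": 60}
    - {"delta_pos": [0,0,-40],"yaw": 0,"hand": 60}
    - {"delta_pos": [0,0,-25],"yaw": 0,"hand": 60}
    - {"delta_pos": [0,0,-15],"yaw": 0,"hand": 60}
    - {"delta_pos": [0,0,0],"yaw": 0,"hand": 60}

```text
clock: 11.05
eef_pos: [544.4, 89.6, 7.7]
eef_rot: [-3.137, 0.001, 1.583]
wrist_force: [-1.1, -0.2, -1.1]
finger_gap: 59.7
```

Emit:
drive_tool:
  steps:
    - {"delta_pos": [0,0,-4],"yaw": 0,"hand": 60}
    - {"delta_pos": [0,0,-3],"yaw": 0,"hand": 60}
    - {"delta_pos": [0,0,-1],"yaw": 0,"hand": 60}
    - {"delta_pos": [0,0,0],"yaw": 0,"hand": 60}
    - {"delta_pos": [0,0,0],"yaw": 0,"hand": 60}

```text
clock: 11.47
eef_pos: [546.6, 90.8, 3.3]
eef_rot: [3.14, -0.0, 1.586]
wrist_force: [0.1, 0.1, 0.4]
finger_gap: 60.0
```

Emit:
drive_tool:
  steps:
    - {"delta_pos": [0,0,-2],"yaw": 0,"hand": 60}
    - {"delta_pos": [0,0,-2],"yaw": 0,"hand": 60}
    - {"delta_pos": [0,0,-1.5],"yaw": 0,"hand": 60}
    - {"delta_pos": [0,0,0],"yaw": 0,"hand": 60}
    - {"delta_pos": [0,0,0],"yaw": 0,"hand": 60}

```text
clock: 11.88
eef_pos: [546.1, 90.8, -3.1]
eef_rot: [-3.141, 0.0, 1.586]
wrist_force: [0.8, 0.1, 0.7]
finger_gap: 60.1
```

Emit:
drive_tool:
  steps:
    - {"delta_pos": [0,0,-1],"yaw": 0,"hand": 60}
    - {"delta_pos": [0,0,0],"yaw": 0,"hand": 60}
    - {"delta_pos": [0,0,0],"yaw": 0,"hand": 60}

```text
clock: 12.13
eef_pos: [546.1, 90.8, -4.0]
eef_rot: [-3.141, 0.0, 1.586]
wrist_force: [0.2, -0.9, 1.1]
finger_gap: 60.0
```

Emit:
drive_tool:
  steps:
    - {"delta_pos": [0,0,-0.7],"yaw": 0,"hand": 60}
    - {"delta_pos": [0,0,0],"yaw": 0,"hand": 60}
    - {"delta_pos": [0,0,0],"yaw": 0,"hand": 60}

```text
clock: 12.38
eef_pos: [546.4, 90.8, -4.4]
eef_rot: [3.141, -0.0, 1.586]
wrist_force: [-0.9, 0.5, 3.9]
finger_gap: 60.0
```

Emit:
drive_tool:
  steps:
    - {"delta_pos": [0,0,-0.6],"yaw": 0,"hand": 60}
    - {"delta_pos": [0,0,0],"yaw": 0,"hand": 60}
    - {"delta_pos": [0,0,0],"yaw": 0,"hand": 60}

```text
clock: 12.63
eef_pos: [546.5, 90.9, -4.5]
eef_rot: [3.141, -0.0, 1.586]
wrist_force: [-2.7, 0.5, 9.8]
finger_gap: 59.9
```

Emit:
drive_tool:
  steps:
    - {"delta_pos": [-3,-5,0],"yaw": 0.02,"hand": 60}
    - {"delta_pos": [-3,-5,0],"yaw": 0.02,"hand": 60}
    - {"delta_pos": [-3,-5,0],"yaw": 0.02,"hand": 60}
    - {"delta_pos": [0,0,0],"yaw": 0,"hand": 60}

```text
clock: 12.97
eef_pos: [537.6, 75.3, -4.4]
eef_rot: [3.14, 0.0, 1.647]
wrist_force: [-1.2, -2.0, 8.5]
finger_gap: 59.7
```

```bash
python3 - <<'E'
from h import *
c=snap('wrist','w10'); s=manip.read_state(); print(s['clock'],s['eef_pos'],s['eef_rot'],s['finger_gap'],s['wrist_force'],s['joints'])
E
```

```text
13.0167 [537.63580835  75.40479549  -4.4536826 ] [3.14020651e+00 3.02208880e-04 1.64593205e+00] 60.009620928829634 [-1.2202453  -2.01897899  9.3695861 ] [ 7.20350523e-02  5.21598319e-01  1.70442862e+00 -3.76118762e-04
  9.14178674e-01 -2.87148470e-03]
```

View pics/w10.png

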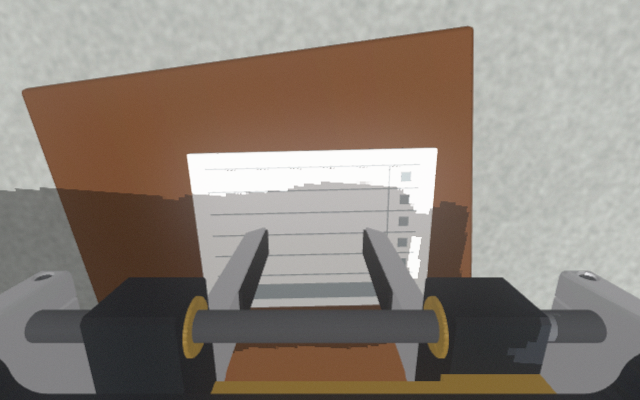

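```bash
cat >> h.py <<'E'
yb=-1.3655; o=np.array([525.1,2.6]); RB=np.array([[np.cos(yb),-np.sin(yb)],[np.sin(yb),np.cos(yb)]])
def rear(c,l,r,z=13):
    # rear corners in wrist picture (left = board -y? computed), returns card centre/yaw in board frame
    A=(atz(c,*l,z)[:2]-o)@RB; B=(atz(c,*r,z)[:2]-o)@RB
    if A[1]>B[1]: A,B=B,A
    d=B-A; L=np.hypot(*d); d/=L; a=np.arctan2(-d[0],d[1]); m=(A+B)/2+52.5*np.array([d[1],-d[0]])
    print('len',L.round(1),'yaw',a.round(4),'centre',m.round(1),'A',A.round(1),'B',B.round(1))
E
python3 - <<'E'
from h import *
c=load('w10'); rear(c,(188,155),(437,149))
rear(load('w9'),(246,143),(389,147))
crop('w10',170,130,90,60,8,'w10a');crop('w10',380,120,90,60,8,'w10b')
# board rear corners check
print((atz(c,25,91,8)[:2]-o)@RB,(atz(c,472,28,8)[:2]-o)@RB)
E
```

```text
len 145.3 yaw -0.1045 centre [-72.9  27.3] A [-132.7  -39.5] B [-117.5  105. ]
len 146.0 yaw -0.2059 centre [-84.   38.7] A [-150.3  -22. ] B [-120.4  120.9]
[-179.64012225 -124.74836089] [-179.65952672  127.1276111 ]
```

Emit:
drive_tool:
  steps:
    - {"delta_pos": [-2.9,-5.4,0],"yaw": 0.0165,"hand": 60}
    - {"delta_pos": [-2.9,-5.4,0],"yaw": 0.0165,"hand": 60}
    - {"delta_pos": [-2.9,-5.4,0],"yaw": 0.0165,"hand": 60}
    - {"delta_pos": [-2.9,-5.4,0],"yaw": 0.0165,"hand": 60}
    - {"delta_pos": [0,0,0],"yaw": 0,"hand": 60}

```text
clock: 13.43
eef_pos: [526.0, 53.6, -4.4]
eef_rot: [3.14, 0.0, 1.712]
wrist_force: [-0.7, -2.6, 9.6]
finger_gap: 59.9
```

Emit:
drive_tool:
  steps:
    - {"delta_pos": [-2.9,-5.4,0],"yaw": 0.0165,"hand": 60}
    - {"delta_pos": [-2.9,-5.4,0],"yaw": 0.0165,"hand": 60}
    - {"delta_pos": [-2.9,-5.4,0],"yaw": 0.0165,"hand": 60}
    - {"delta_pos": [0,0,0],"yaw": 0,"hand": 60}
    - {"delta_pos": [0,0,0],"yaw": 0,"hand": 60}

```text
clock: 13.85
eef_pos: [517.4, 37.5, -4.5]
eef_rot: [3.14, 0.001, 1.761]
wrist_force: [-0.5, -1.9, 9.5]
finger_gap: 59.8
```

```bash
python3 - <<'E'
from h import *
c=snap('wrist','w11'); s=manip.read_state(); print(s['clock'],s['eef_pos'],s['eef_rot'],s['finger_gap'],s['wrist_force'])
E
```

```text
13.9 [517.40830194  37.59878732  -4.47522912] [3.14036846e+00 7.08706964e-04 1.76123829e+00] 60.0269964336891 [-1.18972638 -2.43314226 10.03313237]
```

View pics/w11.png

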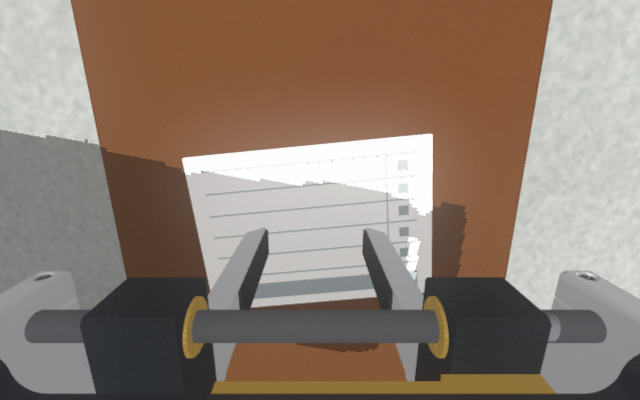

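```bash
python3 - <<'E'
from h import *
c=load('w11'); rear(c,(184,158),(433,134))
c=snap('top','t11'); crop('t11',235,120,190,150,4,'t11a')
E
```

```text
len 145.2 yaw 0.0812 centre [-43.6   0.3] A [-90.1 -76.3] B [-101.8   68.4]
```

View pics/t11a.png

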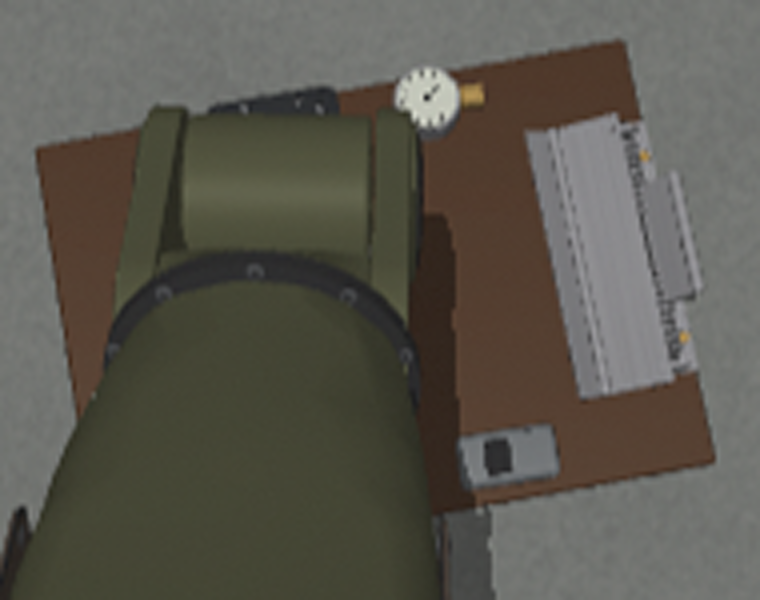

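Emit:
drive_tool:
  steps:
    - {"delta_pos": [0,0,10],"yaw": 0,"hand": 60}
    - {"delta_pos": [0,0,15],"yaw": 0,"hand": 60}
    - {"delta_pos": [-6,28,5],"yaw": 0.005,"hand": 80}
    - {"delta_pos": [-6,29,0],"yaw": 0.005,"hand": 80}
    - {"delta_pos": [-5.5,29,0],"yaw": 0.005,"hand": 80}

```text
clock: 14.37
eef_pos: [499.3, 124.9, 25.6]
eef_rot: [3.141, -0.0, 1.775]
wrist_force: [0.1, -0.0, 0.4]
finger_gap: 76.6
```

Emit:
drive_tool:
  steps:
    - {"delta_pos": [0,0,0],"yaw": 0,"hand": 80}
    - {"delta_pos": [0,0,-10],"yaw": 0,"hand": 80}
    - {"delta_pos": [0,0,-10],"yaw": 0,"hand": 80}
    - {"delta_pos": [0,0,0],"yaw": 0,"hand": 80}
    - {"delta_pos": [0,0,0],"yaw": 0,"hand": 80}

```text
clock: 14.78
eef_pos: [499.0, 123.1, 3.8]
eef_rot: [-3.14, -0.0, 1.775]
wrist_force: [-1.5, 0.3, 0.0]
finger_gap: 80.2
```

```bash
python3 - <<'E'
from h import *
c=snap('wrist','w12'); s=manip.read_state(); print(s['clock'],s['eef_pos'],s['eef_rot'],s['finger_gap'],s['wrist_force'],(s['eef_pos'][:2]-o)@RB)
c=snap('scene','s12'); crop('s12',220,140,200,150,4,'s12a')
c=snap('top','t12')
E
```

```text
14.8333 [499.26772594 123.22393643   4.27133508] [-3.14045879e+00 -4.52823441e-05  1.77504919e+00] 79.69251801229089 [ 0.34357274 -0.77216107 -0.23722631] [-123.35700539   -0.69974556]
```

View pics/s12a.png

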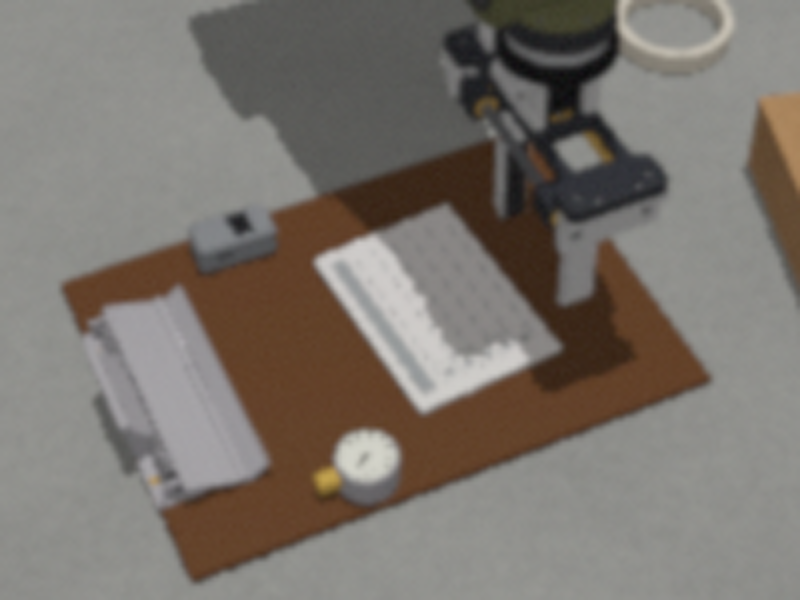

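View pics/w12.png

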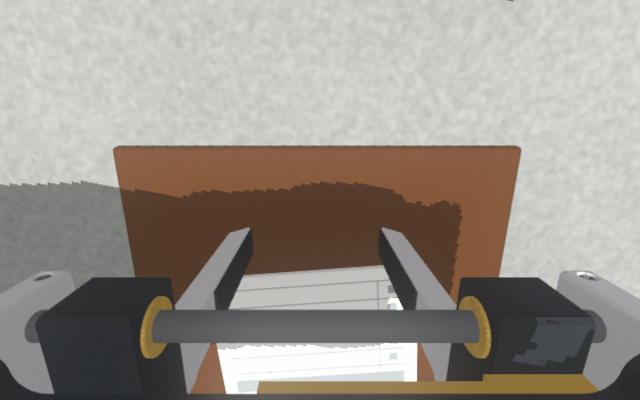

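```bash
cat >> h.py <<'E'
def S(c,x,y,z,s=4,ox=220,oy=140): return (atz(c,(x+.5)/s-.5+ox,(y+.5)/s-.5+oy,z)[:2]-o)@RB
E
python3 - <<'E'
from h import *
c=load('s12')
for q in [(62,287),(195,580),(709,379)]: print('board',S(c,*q,8).round(1))
C=np.array([S(c,*q,13) for q in [(314,262),(422,412),(562,348),(446,204)]]); print(C.round(1),C.mean(0)); d=C[1]-C[0]+C[2]-C[3]; print(np.arctan2(-d[0],d[1]))
print('lead-in',S(c,183,288,19),S(c,268,467,19))
E
```

```text
board [ 177.6 -126.6]
board [176.1 128.3]
board [-177.3  127.3]
[[  15.4  -70.4]
 [   3.    76.3]
 [-101.7   67.8]
 [ -89.4  -81.1]] [-43.18548431  -1.84169125]
0.08324563220886562
lead-in [105.71150654 -81.22125741] [108.61382068  78.41405122]
```

Emit:
drive_tool:
  steps:
    - {"delta_pos": [0,0,-4],"yaw": 0,"hand": 80}
    - {"delta_pos": [0,0,-4],"yaw": 0,"hand": 80}
    - {"delta_pos": [0,0,-2],"yaw": 0,"hand": 80}
    - {"delta_pos": [0,0,0],"yaw": 0,"hand": 80}
    - {"delta_pos": [0,0,0],"yaw": 0,"hand": 80}

```text
clock: 15.35
eef_pos: [499.3, 124.0, -5.4]
eef_rot: [-3.141, -0.0, 1.776]
wrist_force: [0.1, -0.4, 0.3]
finger_gap: 79.9
```

Emit:
drive_tool:
  steps:
    - {"delta_pos": [0,0,-1.5],"yaw": 0,"hand": 80}
    - {"delta_pos": [0,0,0],"yaw": 0,"hand": 80}
    - {"delta_pos": [0,0,0],"yaw": 0,"hand": 80}

```text
clock: 15.6
eef_pos: [499.4, 124.0, -6.8]
eef_rot: [3.142, 0.0, 1.776]
wrist_force: [-0.2, 0.9, -0.6]
finger_gap: 80.0
```

Emit:
drive_tool:
  steps:
    - {"delta_pos": [1.0,-4.9,-0.5],"yaw": 0,"hand": 80}
    - {"delta_pos": [1.0,-4.9,0],"yaw": 0,"hand": 80}
    - {"delta_pos": [1.0,-4.9,0],"yaw": 0,"hand": 80}
    - {"delta_pos": [1.0,-4.9,0],"yaw": 0,"hand": 80}
    - {"delta_pos": [1.0,-4.9,0],"yaw": 0,"hand": 80}

```text
clock: 16.02
eef_pos: [504.5, 98.9, -7.2]
eef_rot: [3.142, -0.0, 1.776]
wrist_force: [-0.3, -0.4, -0.7]
finger_gap: 79.8
```

Emit:
drive_tool:
  steps:
    - {"delta_pos": [1.0,-4.9,0],"yaw": 0,"hand": 80}
    - {"delta_pos": [1.0,-4.9,0],"yaw": 0,"hand": 80}
    - {"delta_pos": [1.0,-4.9,0],"yaw": 0,"hand": 80}
    - {"delta_pos": [1.0,-4.9,0],"yaw": 0,"hand": 80}
    - {"delta_pos": [1.0,-4.9,0],"yaw": 0,"hand": 80}

```text
clock: 16.43
eef_pos: [509.5, 74.5, -7.3]
eef_rot: [-3.142, -0.0, 1.776]
wrist_force: [0.0, 0.9, -0.2]
finger_gap: 79.9
```

Emit:
drive_tool:
  steps:
    - {"delta_pos": [1.0,-4.9,0],"yaw": 0,"hand": 80}
    - {"delta_pos": [1.0,-4.9,0],"yaw": 0,"hand": 80}
    - {"delta_pos": [0,0,0],"yaw": 0,"hand": 80}
    - {"delta_pos": [0,0,0],"yaw": 0,"hand": 80}

```text
clock: 16.77
eef_pos: [511.4, 65.0, -7.3]
eef_rot: [-3.142, 0.0, 1.776]
wrist_force: [0.0, 0.2, 0.0]
finger_gap: 80.3
```

```bash
python3 - <<'E'
from h import *
s=manip.read_state(); print(s['clock'],s['eef_pos'],s['eef_rot'],s['finger_gap'],s['wrist_force'],(s['eef_pos'][:2]-o)@RB)
c=snap('scene','s13'); crop('s13',220,140,200,150,4,'s13a')
E
```

```text
16.7667 [511.39782576  64.96422536  -7.27954817] [-3.1415378e+00  2.3044342e-06  1.7758269e+00] 80.34511042258231 [0.03918096 0.24699757 0.01137867] [-63.84790311  -0.70103615]
```

View pics/s13a.png

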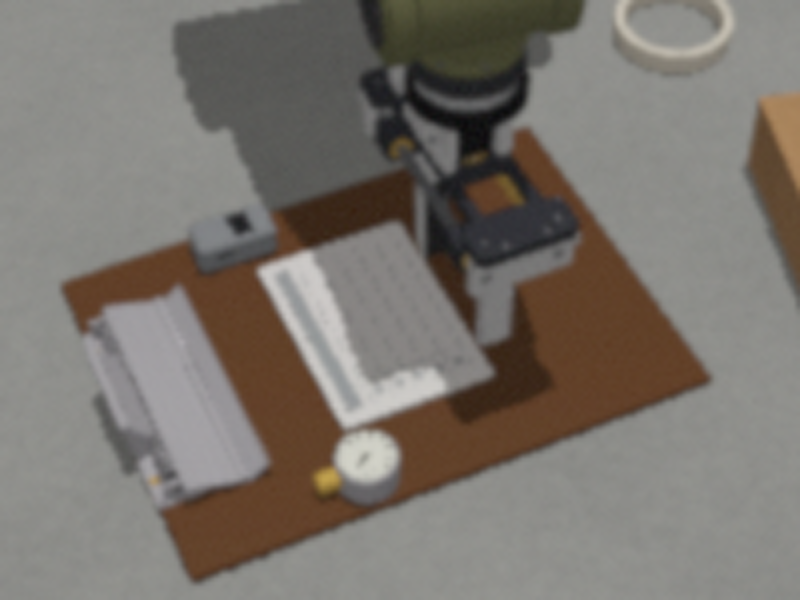

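```bash
python3 - <<'E'
from h import *
c=load('s13')
C=np.array([S(c,*q,13) for q in [(257,271),(347,429),(494,374),(399,220)]]); print(C.round(1),C.mean(0)); d=C[1]-C[0]+C[2]-C[3]; print(np.arctan2(-d[0],d[1]))
E
```

```text
[[ 53.6 -79.3]
 [ 51.4  68.3]
 [-52.   68.3]
 [-53.3 -81.2]] [-0.06347085 -5.98271508]
0.003031743565275416
```

Emit:
drive_tool:
  steps:
    - {"delta_pos": [-1,5,5],"yaw": 0,"hand": 80}
    - {"delta_pos": [0,0,20],"yaw": 0,"hand": 40}
    - {"delta_pos": [2.7,-22,0],"yaw": 0,"hand": 0}
    - {"delta_pos": [3,-23.4,0],"yaw": 0,"hand": 0}
    - {"delta_pos": [3,-23.4,0],"yaw": 0,"hand": 0}

```text
clock: 17.23
eef_pos: [519.3, 1.4, 18.5]
eef_rot: [3.141, 0.0, 1.778]
wrist_force: [0.1, -0.5, -0.1]
finger_gap: 57.1
```

Emit:
drive_tool:
  steps:
    - {"delta_pos": [0,0,0],"yaw": 0,"hand": 0}
    - {"delta_pos": [0,0,-10],"yaw": 0,"hand": 0}
    - {"delta_pos": [0,0,-7],"yaw": 0,"hand": 0}
    - {"delta_pos": [0,0,-3],"yaw": 0,"hand": 0}
    - {"delta_pos": [0,0,0],"yaw": 0,"hand": 0}

```text
clock: 17.65
eef_pos: [518.2, 2.3, -3.5]
eef_rot: [-3.139, -0.001, 1.777]
wrist_force: [-0.1, 0.1, -0.0]
finger_gap: 23.6
```

```bash
python3 - <<'E'
from h import *
s=manip.read_state(); print(s['clock'],s['eef_pos'],s['eef_rot'],s['finger_gap'],s['wrist_force'],(s['eef_pos'][:2]-o)@RB)
c=snap('wrist','w14')
E
```

```text
17.65 [518.24531895   2.34936642  -3.51061857] [-3.13948878e+00 -6.11303890e-04  1.77745147e+00] 23.59948823026084 [-0.06963811  0.05584317 -0.01692917] [-1.15200616 -6.76183047]
```

View pics/w14.png

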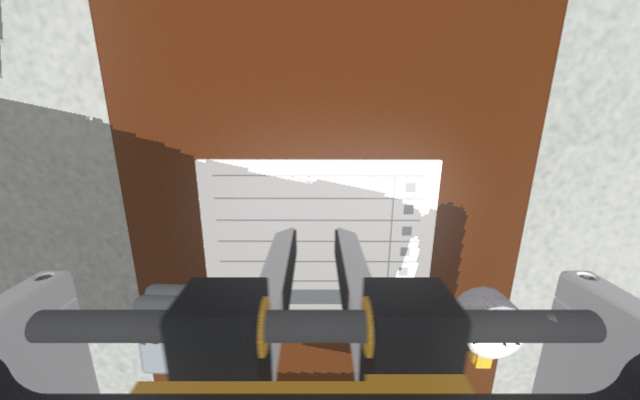

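Emit:
drive_tool:
  steps:
    - {"delta_pos": [0,0,0],"yaw": 0,"hand": 0}
    - {"delta_pos": [0,0,0],"yaw": 0,"hand": 0}
    - {"delta_pos": [0,0,-0.5],"yaw": 0,"hand": 0}
    - {"delta_pos": [0,0,-0.5],"yaw": 0,"hand": 0}
    - {"delta_pos": [0,0,0],"yaw": 0,"hand": 0}

```text
clock: 18.12
eef_pos: [519.1, 1.4, -3.2]
eef_rot: [3.141, 0.0, 1.776]
wrist_force: [-0.0, -0.5, 0.6]
finger_gap: 0.5
```

Emit:
drive_tool:
  steps:
    - {"delta_pos": [0,0,-1],"yaw": 0,"hand": 0}
    - {"delta_pos": [0,0,-0.8],"yaw": 0,"hand": 0}
    - {"delta_pos": [0,0,0],"yaw": 0,"hand": 0}
    - {"delta_pos": [0,0,0],"yaw": 0,"hand": 0}

```text
clock: 18.45
eef_pos: [519.4, 1.4, -4.4]
eef_rot: [3.141, 0.0, 1.776]
wrist_force: [-2.5, 0.8, 7.4]
finger_gap: 0.6
```

Emit:
drive_tool:
  steps:
    - {"delta_pos": [2.2,0.5,0],"yaw": 0,"hand": 0}
    - {"delta_pos": [2.2,0.5,0],"yaw": 0,"hand": 0}
    - {"delta_pos": [2.2,0.4,0],"yaw": 0,"hand": 0}
    - {"delta_pos": [0,0,0],"yaw": 0,"hand": 0}
    - {"delta_pos": [0,0,0],"yaw": 0,"hand": 0}

```text
clock: 18.87
eef_pos: [526.4, 2.8, -4.4]
eef_rot: [3.14, 0.0, 1.776]
wrist_force: [1.2, 0.8, 4.7]
finger_gap: 0.7
```

```bash
python3 - <<'E'
from h import *
s=manip.read_state(); print(s['clock'],s['eef_pos'],s['wrist_force'],(s['eef_pos'][:2]-o)@RB)
c=snap('wrist','w15')
E
```

```text
18.8667 [526.4062474    2.75849993  -4.4308724 ] [1.17307586 0.79207027 4.66835191] [0.1111165  1.31112838]
```

View pics/w15.png

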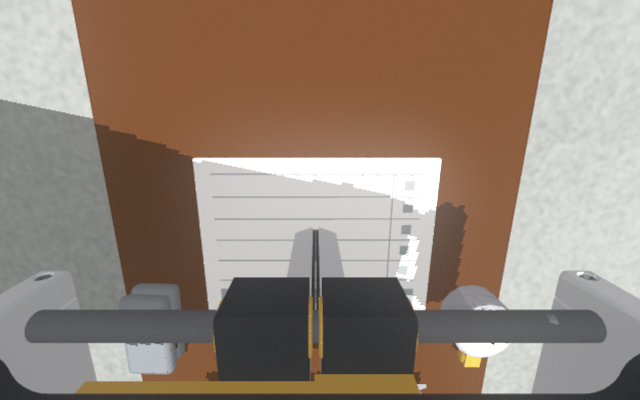

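Emit:
drive_tool:
  steps:
    - {"delta_pos": [0,0,10],"yaw": 0,"hand": 0}
    - {"delta_pos": [0,0,15],"yaw": 0,"hand": 40}
    - {"delta_pos": [-5,23,0],"yaw": 0,"hand": 80}
    - {"delta_pos": [-5,23.2,0],"yaw": 0,"hand": 80}
    - {"delta_pos": [-6,24,0],"yaw": 0,"hand": 80}

```text
clock: 19.33
eef_pos: [509.7, 73.5, 20.7]
eef_rot: [3.141, 0.0, 1.775]
wrist_force: [-0.6, 0.4, 0.4]
finger_gap: 24.0
```

Emit:
drive_tool:
  steps:
    - {"delta_pos": [0,0,0],"yaw": 0,"hand": 80}
    - {"delta_pos": [0,0,0],"yaw": 0,"hand": 80}
    - {"delta_pos": [0,0,0],"yaw": 0,"hand": 80}
    - {"delta_pos": [0,0,-10],"yaw": 0,"hand": 80}
    - {"delta_pos": [0,0,-9],"yaw": 0,"hand": 80}

```text
clock: 19.75
eef_pos: [510.0, 72.3, 0.4]
eef_rot: [3.141, 0.0, 1.775]
wrist_force: [-0.5, -0.4, 0.3]
finger_gap: 57.1
```

Emit:
drive_tool:
  steps:
    - {"delta_pos": [0,0,-5],"yaw": 0,"hand": 80}
    - {"delta_pos": [0,0,-1.5],"yaw": 0,"hand": 80}
    - {"delta_pos": [0,0,0],"yaw": 0,"hand": 80}
    - {"delta_pos": [0,0,0],"yaw": 0,"hand": 80}

```text
clock: 20.08
eef_pos: [509.7, 72.9, -5.7]
eef_rot: [-3.141, -0.0, 1.776]
wrist_force: [-0.0, 0.2, 0.3]
finger_gap: 79.4
```

```bash
python3 - <<'E'
from h import *
s=manip.read_state(); print(s['clock'],s['eef_pos'],s['eef_rot'],s['finger_gap'],s['wrist_force'],(s['eef_pos'][:2]-o)@RB)
E
```

```text
20.0833 [509.67481123  72.86786721  -5.66439549] [-3.14126439e+00 -4.55214105e-05  1.77606988e+00] 79.35590733385273 [-0.03920483  0.19525691  0.33546582] [-71.93682242  -0.77665357]
```

Emit:
drive_tool:
  steps:
    - {"delta_pos": [0,0,-1.6],"yaw": 0,"hand": 80}
    - {"delta_pos": [1.0,-4.9,0],"yaw": 0,"hand": 80}
    - {"delta_pos": [1.0,-4.9,0],"yaw": 0,"hand": 80}
    - {"delta_pos": [1.0,-4.9,0],"yaw": 0,"hand": 80}
    - {"delta_pos": [1.0,-4.9,0],"yaw": 0,"hand": 80}

```text
clock: 20.5
eef_pos: [513.9, 52.8, -7.0]
eef_rot: [3.141, 0.0, 1.776]
wrist_force: [0.0, -0.2, 0.5]
finger_gap: 80.1
```

Emit:
drive_tool:
  steps:
    - {"delta_pos": [1.0,-4.9,0],"yaw": 0,"hand": 80}
    - {"delta_pos": [1.0,-4.9,0],"yaw": 0,"hand": 80}
    - {"delta_pos": [1.0,-4.9,0],"yaw": 0,"hand": 80}
    - {"delta_pos": [1.0,-4.9,0],"yaw": 0,"hand": 80}
    - {"delta_pos": [1.0,-4.9,0],"yaw": 0,"hand": 80}

```text
clock: 20.92
eef_pos: [518.8, 28.4, -7.1]
eef_rot: [-3.142, 0.0, 1.776]
wrist_force: [0.3, 0.9, 0.0]
finger_gap: 79.9
```

Emit:
drive_tool:
  steps:
    - {"delta_pos": [1.0,-4.9,0],"yaw": 0,"hand": 80}
    - {"delta_pos": [1.0,-4.9,0],"yaw": 0,"hand": 80}
    - {"delta_pos": [1.0,-4.9,0],"yaw": 0,"hand": 80}
    - {"delta_pos": [0,0,0],"yaw": 0,"hand": 80}
    - {"delta_pos": [0,0,0],"yaw": 0,"hand": 80}

```text
clock: 21.33
eef_pos: [521.7, 14.0, -7.2]
eef_rot: [-3.141, -0.0, 1.776]
wrist_force: [0.4, 0.1, -0.3]
finger_gap: 79.8
```

```bash
python3 - <<'E'
from h import *
s=manip.read_state(); print(s['clock'],s['eef_pos'],s['eef_rot'],s['finger_gap'],s['wrist_force'],(s['eef_pos'][:2]-o)@RB)
c=snap('scene','s16'); crop('s16',220,140,200,150,4,'s16a'); snap('wrist','w16')
E
```

```text
21.3333 [521.66479472  13.96993853  -7.20161797] [-3.14149476e+00 -5.01093557e-06  1.77582129e+00] 79.83592240123242 [ 0.36421002  0.0560174  -0.32131935] [-11.83146844  -1.04522344]
```

View pics/s16a.png

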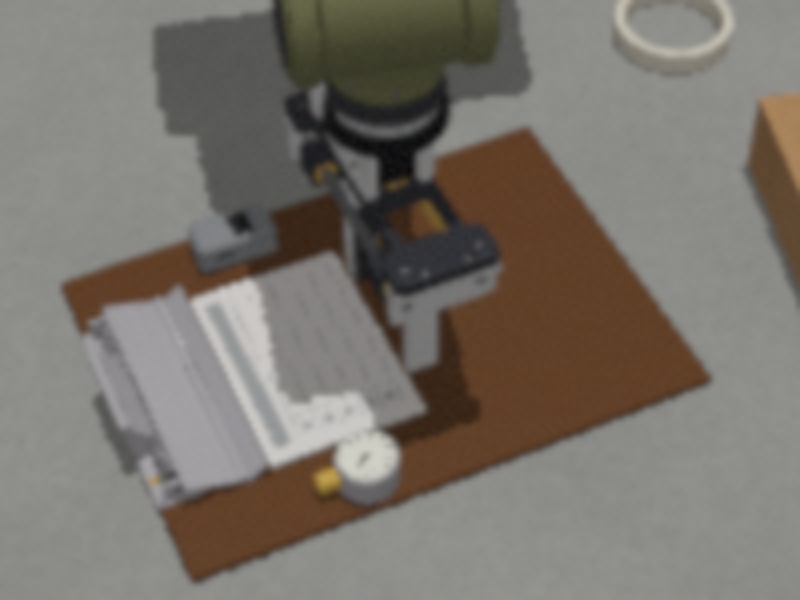

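View pics/w16.png

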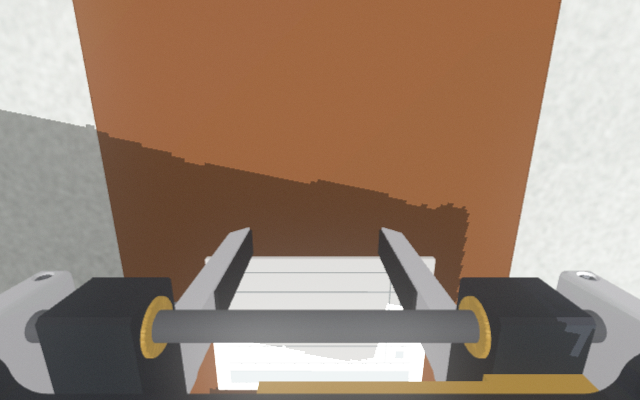

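Emit:
drive_tool:
  steps:
    - {"delta_pos": [0.6,-2.9,0],"yaw": 0,"hand": 80}
    - {"delta_pos": [0.6,-2.9,0],"yaw": 0,"hand": 80}
    - {"delta_pos": [0.6,-2.9,0],"yaw": 0,"hand": 80}
    - {"delta_pos": [0.6,-2.9,0],"yaw": 0,"hand": 80}
    - {"delta_pos": [0.6,-2.9,0],"yaw": 0,"hand": 80}

```text
clock: 21.85
eef_pos: [524.5, -0.1, -7.2]
eef_rot: [-3.141, -0.001, 1.776]
wrist_force: [-2.1, 10.5, 2.5]
finger_gap: 79.7
```

Emit:
drive_tool:
  steps:
    - {"delta_pos": [0.6,-2.9,0],"yaw": 0,"hand": 80}
    - {"delta_pos": [0.6,-2.9,0],"yaw": 0,"hand": 80}
    - {"delta_pos": [0.6,-2.9,0],"yaw": 0,"hand": 80}
    - {"delta_pos": [0.6,-2.9,0],"yaw": 0,"hand": 80}

```text
clock: 22.18
eef_pos: [527.0, -12.0, -7.2]
eef_rot: [-3.141, -0.0, 1.776]
wrist_force: [-0.3, 3.2, 0.2]
finger_gap: 79.8
```

Emit:
drive_tool:
  steps:
    - {"delta_pos": [0.6,-2.9,0],"yaw": 0,"hand": 80}
    - {"delta_pos": [0.6,-2.9,0],"yaw": 0,"hand": 80}
    - {"delta_pos": [0.6,-2.9,0],"yaw": 0,"hand": 80}
    - {"delta_pos": [0.6,-2.9,0],"yaw": 0,"hand": 80}
    - {"delta_pos": [0.4,-2,0],"yaw": 0,"hand": 80}

```text
clock: 22.6
eef_pos: [529.9, -25.9, -7.2]
eef_rot: [-3.142, -0.0, 1.776]
wrist_force: [-0.0, 3.6, -0.4]
finger_gap: 80.4
```

Emit:
drive_tool:
  steps:
    - {"delta_pos": [0.3,-1.5,0],"yaw": 0,"hand": 80}
    - {"delta_pos": [0.3,-1.5,0],"yaw": 0,"hand": 80}
    - {"delta_pos": [0,0,0],"yaw": 0,"hand": 80}

```text
clock: 22.85
eef_pos: [530.5, -28.8, -7.2]
eef_rot: [-3.142, 0.0, 1.776]
wrist_force: [-0.4, 1.6, 0.1]
finger_gap: 80.0
```

```bash
python3 - <<'E'
from h import *
s=manip.read_state(); print(s['clock'],s['eef_pos'],s['eef_rot'],s['finger_gap'],s['wrist_force'],(s['eef_pos'][:2]-o)@RB)
c=snap('scene','s17'); crop('s17',220,140,200,150,4,'s17a')
E
```

```text
22.85 [530.50053699 -28.75988685  -7.18376803] [-3.14157675e+00  9.94041882e-05  1.77615533e+00] 79.96295032758985 [-0.4355112   1.62998895  0.050024  ] [31.80228738 -1.10581195]
```

View pics/s17a.png

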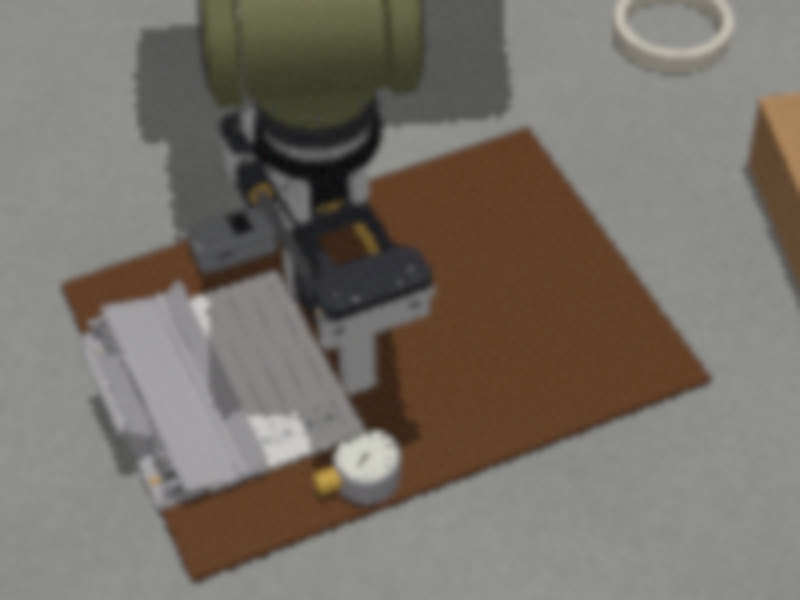

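Emit:
drive_tool:
  steps:
    - {"delta_pos": [0.2,-1.0,0],"yaw": 0,"hand": 80}
    - {"delta_pos": [0.2,-1.0,0],"yaw": 0,"hand": 80}
    - {"delta_pos": [0,0,0],"yaw": 0,"hand": 80}

```text
clock: 23.15
eef_pos: [530.9, -30.6, -7.2]
eef_rot: [-3.142, 0.0, 1.776]
wrist_force: [-0.4, 1.9, -0.3]
finger_gap: 80.1
```

Emit:
drive_tool:
  steps:
    - {"delta_pos": [0.2,-1.0,0],"yaw": 0,"hand": 80}
    - {"delta_pos": [0.1,-0.5,0],"yaw": 0,"hand": 80}
    - {"delta_pos": [0,0,0],"yaw": 0,"hand": 80}

```text
clock: 23.4
eef_pos: [531.0, -31.1, -7.2]
eef_rot: [-3.141, -0.001, 1.776]
wrist_force: [-0.8, 10.3, 1.1]
finger_gap: 79.9
```

Emit:
drive_tool:
  steps:
    - {"delta_pos": [0.1,-0.5,0],"yaw": 0,"hand": 80}
    - {"delta_pos": [0.1,-0.5,0],"yaw": 0,"hand": 80}
    - {"delta_pos": [0,0,0],"yaw": 0,"hand": 80}

```text
clock: 23.65
eef_pos: [531.1, -31.3, -7.2]
eef_rot: [-3.141, -0.003, 1.776]
wrist_force: [-1.7, 15.7, 1.2]
finger_gap: 79.9
```

Emit:
drive_tool:
  steps:
    - {"delta_pos": [-0.8,4,0],"yaw": 0,"hand": 80}
    - {"delta_pos": [-2,9.8,0],"yaw": 0,"hand": 80}
    - {"delta_pos": [-2,9.8,10],"yaw": 0,"hand": 80}
    - {"delta_pos": [-4,19.6,20],"yaw": 0,"hand": 80}
    - {"delta_pos": [-4,19.6,35],"yaw": 0,"hand": 80}

```text
clock: 24.07
eef_pos: [516.6, 30.7, 56.8]
eef_rot: [-3.137, -0.001, 1.776]
wrist_force: [1.6, 0.3, 0.3]
finger_gap: 80.3
```

Emit:
drive_tool:
  steps:
    - {"delta_pos": [-8,36,20],"yaw": 0,"hand": 80}
    - {"delta_pos": [-30,25,10],"yaw": 0,"hand": 80}
    - {"delta_pos": [-35,20,10],"yaw": 0,"hand": 80}
    - {"delta_pos": [-35,20,0],"yaw": 0,"hand": 80}
    - {"delta_pos": [0,0,0],"yaw": 0,"hand": 80}

```text
clock: 24.48
eef_pos: [406.1, 133.1, 98.6]
eef_rot: [-3.142, -0.0, 1.779]
wrist_force: [0.7, -0.2, -0.3]
finger_gap: 79.8
```

```bash
python3 - <<'E'
from h import *
s=manip.read_state(); print(s['clock'],s['eef_pos'],s['eef_rot'],s['finger_gap'],s['wrist_force'],(s['eef_pos'][:2]-o)@RB)
c=snap('scene','s18'); crop('s18',220,140,200,150,4,'s18a'); snap('top','t18');crop('t18',235,120,190,150,4,'t18a');crop('t18',435,160,110,160,3.7,'t18b')
E
```

```text
24.4833 [406.12977938 133.07531204  98.61436493] [-3.14158767e+00 -1.91998348e-04  1.77941187e+00] 79.81886484141368 [ 0.69631664 -0.22032463 -0.29043673] [-151.98835601  -89.87357835]
```

View pics/s18a.png

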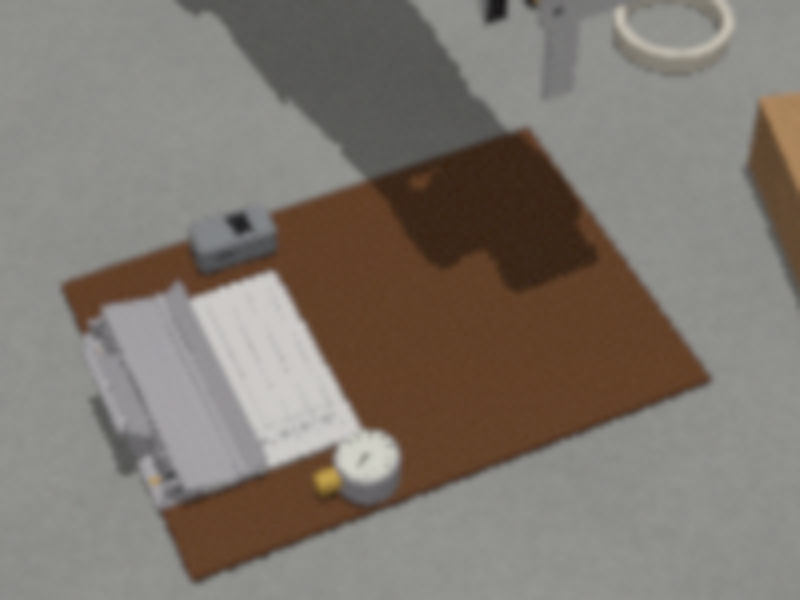

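View pics/t18a.png

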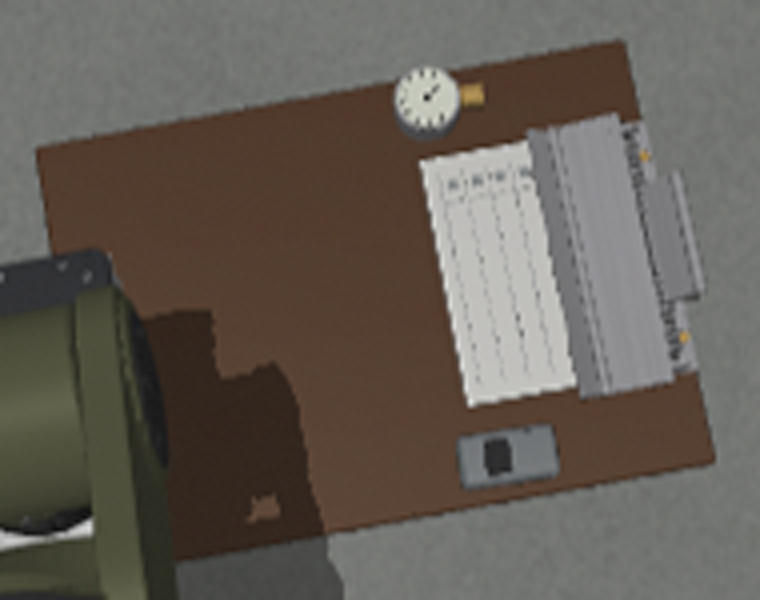

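View pics/t18b.png

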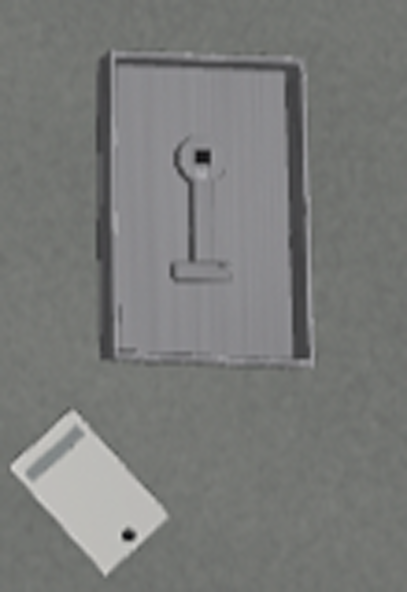

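Both look placed. I'll measure the final pose of the card and the key.

```bash
python3 - <<'E'
from h import *
c=load('t18')
def P(x,y,z,s=4,ox=235,oy=120): return (atz(c,(x+.5)/s-.5+ox,(y+.5)/s-.5+oy,z)[:2]-o)@RB
A=P(419,159,13);B=P(470,407,13); d=A-B; print('rear',A,B,np.linalg.norm(d),'yaw',np.arctan2(-d[0],d[1]),'centre',(A+B)/2+[52.5,0])
c=load('s18'); A=S(c,361,430,13);B=S(c,275,270,13); d=A-B; print('scene rear',A,B,np.linalg.norm(d),np.arctan2(-d[0],d[1]),(A+B)/2+[52.5,0])
# clip lead-in height
print('lead-in now (if z 24)',S(c,183,286,24),S(c,268,466,24))
c=load('t18')
for q in [(203,157),(201,271)]: print(atz(c,(q[0]+.5)/3.7-.5+435,(q[1]+.5)/3.7-.5+160,14).round(1))
E
```

```text
rear [44.4490655  78.16226147] [ 45.67654057 -72.21126961] 150.3785408365676 yaw 0.008162658723601867 centre [97.56280303  2.97549593]
scene rear [43.73247584 72.78246392] [ 42.21030454 -74.94870017] 147.73900584884552 -0.010303292834039761 [95.47139019 -1.08311813]
lead-in now (if z 24) [106.14968712 -78.58574466] [109.36693611  81.15045595]
[ 514.8 -371.5   14. ]
[ 443.7 -367.5   14. ]
```

```bash
python3 -c "
from cell import manip
print(manip.sign_off())"
```

```text
the job is handed in; nothing more can be done
None
```

I laid the key flat in the dish and pushed the card home under the clip, then handed the job in at about 24.6 s. The hand-in gives no verdict, so success rests on my own last measurements.

**Key**
- The first close missed. The fingertips were about 17 mm behind the reported TCP, not 17 mm ahead as `manip.finger_overhang` says. I saw this in the wrist and scene pictures, and the contact heights later agreed.
- I lowered further and gripped it at a gap of about 11.5 mm. I released it once about 3 N of floor contact showed.
- The last top picture shows it flat near the dish's middle. I judged flatness by eye.

**Card**
- Dragging it with two spread fingers turned it about 0.08 rad too far. Pushing its rear edge with both fingers squared it again.
- That left it about 6 mm off centre, so I pressed on the middle and dragged it back.
- I then pushed it under the jaw: about 10.5 N at the lead-in, 2–4 N after it, and 10 rising to 16 N against the stop.

**Last checks**

| | Top camera | Scene camera | Target |
|---|---|---|---|
| Card centre, board x (mm) | 97.6 | 95.5 | 97.5 (limits 92.5–100.5) |
| Card centre, board y (mm) | +3.0 | −1.1 | 0 ± 12 |
| Card yaw (rad) | +0.008 | −0.010 | below 0.07 |

The two cameras differ by 2–4 mm, more than the stated 2 mm calibration, but both are within limits. The jaw opening was not measured as an angle; the pictures show the card under the jaw. In the pictures the gauge, sensor and tag look where they were; the carton and tape I did not check specifically. The gripper did not touch the clip as far as I could see, and the arm ended clear of everything.

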